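Fit the LED modules to a microscope's light engine

TASK

Get the microscope's light engine ready: first slide the dimmer fully off, then lift the white dust cover off the sockets by its orange tab and hang it by its bail on the hook of the stand. With the dimmer still off, plug every LED module on the bench fully home into the socket of its own colour, and only then slide the dimmer up to the yellow mark. Leave the cover hanging and do not shift or knock over the two loose objectives or the glass dish.

Things in the scene. Friction and masses are not known exactly. Their poses are not given: they have to be found in the camera images.
- engine: Fixed light engine: dark steel socket block, 80 (x) x 240 (y) x 50 mm high, four rectangular sockets in a row along its y, 56 mm apart. Origin: centre of its underside on the bench. Yaw varies by up to 0.2 rad. A coloured stripe on the deck beside each socket (-x side) and a coloured patch on the front face show which module belongs there.
- cover: White rigid dust cover lying loose over the engine's sockets, 96 (x) x 256 (y) mm, 140 g: 4 mm plate, underside 10 mm above the origin, with a 10 mm skirt. On it a steel bail (8 mm rod in the y-z plane, legs 90 mm apart, roof-shaped top, opening 66 mm high at its peak) with an upright orange grip tab on the peak; squeeze the tab along x. Origin: centre of the skirt's lower edge, z up.
- cover_loop (a point): Underside of the peak of the cover's bail, 80 mm above the cover's origin: the point that rests on the hook.
- cover_tab (a point): Top centre of the orange grip tab (10 mm thick along the cover's x, 28 mm along y, reaching down 34 mm to the bail's peak), 122 mm above the cover's origin.
- stand: Fixed dark steel hook stand: 100 mm round foot, 16 mm post 210 mm high, one 8 mm hook rod that leaves the post towards the stand's -x at 190 mm height, level for 78 mm, then turned up; the tip is 94 mm from the post's axis and reaches 216 mm height. Origin: centre of the foot on the bench. Yaw varies by up to 0.25 rad.
- stand_hook (a point): Top of the hook rod, halfway along its straight part, 45 mm from the post's axis, 194 mm above the bench: where the bail is to hang. The bail goes over the tip moving along the stand's +x, then down.
- dimmer: Fixed black dimmer console, 84 (x) x 190 (y) x 30 mm high; its track runs along its y axis in the middle of its top. Origin: centre of its underside. Its yaw varies by up to about 0.3 rad. A red dot marks the off end (-y), a white dot the bright end (+y).
- fader (a joint): Position of the dimmer's slider along its track in m: 0 = fully off (against the stop at the red dot, -y end of the console), 0.10 = full brightness (+y end). It stays where it is left; moving it takes about 2 N.
- fader_top (a point): Top centre of the slider's grey grip: 28 (console x) x 20 (along the track) x 40 mm high, standing on the console, its top 70 mm above the bench. A white line across its top is at its middle.
- mark: Small yellow brightness mark, 16 x 5 x 3 mm, on the console's top beside the track on its far (+x) side, 32 mm from the track's middle. Origin: its centre on the console's top; its axes are the console's. The slider is at the mark when the white line on its grip is level with it along the track (same y in this frame).
- led_red: LED plug module with a red head, upright on the bench (absent in some starts), about 90 g, weighted low. 44 mm high: below, an aluminium plug 34 (x) x 28 (y) x 22 mm with a tapered foot; above, a head 42 (x) x 36 (y) x 22 mm with a round window on top. Origin: centre of the plug's underside, z up. Fits its socket either way round (half a turn), module x along engine x.
- socket_red (a point): Centre of the mouth of the socket marked red, on the engine's deck, 50 mm above the bench, -84 mm along the engine's y. Opening 36.5 (engine x) x 30.5 (engine y) mm, 26 mm deep; a module is fully home when its head's shoulder lies on the deck, its origin then being 22 mm below this point.
- led_yellow: LED plug module with a yellow head, upright on the bench (absent in some starts), about 90 g, weighted low. 44 mm high: below, an aluminium plug 34 (x) x 28 (y) x 22 mm with a tapered foot; above, a head 42 (x) x 36 (y) x 22 mm with a round window on top. Origin: centre of the plug's underside, z up. Fits its socket either way round (half a turn), module x along engine x.
- socket_yellow (a point): Centre of the mouth of the socket marked yellow, on the engine's deck, 50 mm above the bench, -28 mm along the engine's y. Opening 36.5 (engine x) x 30.5 (engine y) mm, 26 mm deep; a module is fully home when its head's shoulder lies on the deck, its origin then being 22 mm below this point.
- led_green: LED plug module with a green head, upright on the bench (absent in some starts), about 90 g, weighted low. 44 mm high: below, an aluminium plug 34 (x) x 28 (y) x 22 mm with a tapered foot; above, a head 42 (x) x 36 (y) x 22 mm with a round window on top. Origin: centre of the plug's underside, z up. Fits its socket either way round (half a turn), module x along engine x.
- socket_green (a point): Centre of the mouth of the socket marked green, on the engine's deck, 50 mm above the bench, 28 mm along the engine's y. Opening 36.5 (engine x) x 30.5 (engine y) mm, 26 mm deep; a module is fully home when its head's shoulder lies on the deck, its origin then being 22 mm below this point.
- led_blue: LED plug module with a blue head, upright on the bench (absent in some starts), about 90 g, weighted low. 44 mm high: below, an aluminium plug 34 (x) x 28 (y) x 22 mm with a tapered foot; above, a head 42 (x) x 36 (y) x 22 mm with a round window on top. Origin: centre of the plug's underside, z up. Fits its socket either way round (half a turn), module x along engine x.
- socket_blue (a point): Centre of the mouth of the socket marked blue, on the engine's deck, 50 mm above the bench, 84 mm along the engine's y. Opening 36.5 (engine x) x 30.5 (engine y) mm, 26 mm deep; a module is fully home when its head's shoulder lies on the deck, its origin then being 22 mm below this point.
- objective_a: Bystander: steel microscope objective, 30 mm across, 45 mm high, standing on the bench near the robot, towards the dimmer. Origin: underside centre.
- objective_b: Bystander: brass objective, 30 mm across, 38 mm high, standing beyond the light engine. Origin: underside centre.
- dish: Bystander: glass dish, 80 mm across, 16 mm high, on the bench near the robot on its right. Origin: underside centre.
Not all that is in view belongs to the job. Leave any purple look-alike of the dimmer alone.

How it is judged:
By the outcome, as a careful person would: the job done as asked, in the order asked, and still so for the second after the job is handed in, with the robot touching nothing.
Of led_red, led_yellow, led_green, led_blue only 3 to 4 are there at a start; the rules pass over those that are not, and their reading is None.
At some moment in a run one of led_red, led_yellow, led_green, led_blue may be knocked a few centimetres aside while the robot is not near it.
It also fails if it takes over 210 s, if anything falls off the work surface, if the arm or the gripper's body presses on something with over 40 N, if the wrist force passes 120 N, or if a joint passes its speed limit or range.

ROBOT

A 6-joint arm with a two-finger parallel gripper is mounted at the origin on the work surface. World frame = base frame: x ahead of the robot, y to its left, z up, the work surface at z = 0. Lengths are in m, angles in rad, forces in N, time in s.
With the tool pointing down it reaches from about 0.35 to 0.975 m from the base axis. Payload 4.9 kg.
Tool frame: the origin (TCP) lies midway between the tips of the shut fingers; the grasp point (between the pads) lies 19 mm behind it; z points along the fingers, y is the line along which they close (so a half turn about z gives the same grasp; the last joint's range is limited). The gripper opens to 85 mm and grips with 20 to 120 N. Pads are 22 mm wide; open, the fingers measure 114 mm over their backs; the gripper's body (76 mm by 85 mm) begins 54 mm behind the grasp point. The pads swing forward as they close: fully open they stand 13 mm farther back than shut.
Start: joints at [-1.245, 0.053, 1.613, -0, 1.476, -0.119], TCP at [0.269, -0.564, 0.231] pointing down, gripper open.
Joint ranges: [-3.01, 3.01], [-1.01, 2.22], [0.06, 2.58], [-1.02, 4.17], [0.09, 2.62], [-3.14, 3.14]. Speed limits (rad/s): [2.57, 2.57, 3.14, 3.14, 3.14, 3.14].

INTERFACE

Orientations are given as a unit quaternion [w, x, y, z].
In Python, from bench import r, eyes gives the robot as it stands.
- The arm moves only by the shell command python3 -m creep 'ROWS' [OPENING] [FORCE]. ROWS is JSON, a list of rows, each an object with "xyz": the shift along the world's x, y, z normalised to -1 to 1, where 1 is 0.3 m, a list of three; "yaw": the turn about the world's z normalised to -1 to 1, where 1 is 180 degrees. A call has exactly 8 rows; each row shifts and turns the commanded pose from where the row before left it; what a row does not reach is not made up. A row lasts 1/12 s, in which the tool goes at most 41.7 mm and 7.16 degrees, less where a joint would pass 70% of its speed; a pose out of reach is approached as far as the arm can. A call with a number of a shift or a turn outside -1 to 1 is refused whole. A call with a gripper value outside its range is refused whole. OPENING is the finger opening in mm, from 0 to 85.4, set as the call begins (- or left out, the last holds). The fingers move at their own pace and stop on an object; FORCE is the grip in N (left out, the last holds). Time passes only in rows, so rows that do not move let the fingers close, or fill a call up. It gives the time, the measured TCP pose, the force, the opening and the grip force at its end, in the units of the state.
- r.state(): the state, without advancing time (a new reading comes with each control period).
- eyes.camera(name): name is "side" or "top"; returns the picture (420x560x3 uint8, blue, green, red); there is no depth.
- eyes.get_calibration(name): a dict with "fx", "fy", "cx", "cy" (pixels), "R" (3x3) and "t" (3): a world point X has camera coordinates R X + t. Camera axes: x right, y down, z forward; pixel columns grow to the right and rows downward; lengths in m; the calibration is good to about 2 mm. A picture is of the moment at which its call begins. get_calibration takes no time and is no camera call.
- r.finish_job(): hands the job in; it is judged then, once.
The state is a dict: "t": time; "joint_positions": joint angles; "joint_vel": joint speeds; "joint_torque": joint torques, N m; "eef_pos": TCP position; "orientation": TCP orientation; "ft_force": force on the tool from outside, world axes, zero at the start; "torque": the same for the moment, N m; "gripper_width": finger opening in m; "finger_force": force on a finger pad.
Only numpy, scipy, OpenCV 4.12 (cv2) and the standard library are available. Lean on these libraries where they do the work, as an engineer would, in place of code of your own. Each camera call takes 0.05 s, during which the arm holds its last target. There are 200 camera calls.

## Working session

There is one attempt and no reset: what is moved stays moved. The work goes in short steps, Python scripts to look and compute and a shell command to move; the robot and the scene stay as the last step left them, time stands still between calls to the robot, and variables do not carry over. Pictures are saved under pics/ and viewed, at most 14 in all, crops included, and the job is handed in when it is done.

```bash
ls; mkdir -p pics
python3 - <<'E'
from bench import r,eyes
import cv2,numpy as np
for n in("top","side"):
    im=eyes.camera(n);cv2.imwrite(f"pics/{n}0.png",im)
    c=eyes.get_calibration(n);print(n,c)
s=r.state();print(s)
E
```

```text
pics
top {'fx': 434.3860206335193, 'fy': 434.3860206335193, 'cx': 279.3117913791214, 'cy': 210.8842674231246, 'R': array([[ 0.03014974, -0.99951678, -0.00756287],
       [-0.99547282, -0.02934371, -0.09040363],
       [ 0.09013802,  0.01025427, -0.99587649]]), 't': array([0.04088037, 0.55596526, 1.33202346])}
side {'fx': 541.6768433241135, 'fy': 541.6768433241135, 'cx': 282.8636494051152, 'cy': 207.74199820875742, 'R': array([[-0.97089214, -0.23939281,  0.00771604],
       [-0.16833957,  0.65910049, -0.73297226],
       [ 0.17038264, -0.71293592, -0.68021477]]), 't': array([0.55806262, 0.15389161, 1.51081231])}
{'t': 0.1, 'joint_positions': array([-1.24500695e+00,  5.33414440e-02,  1.61418128e+00, -8.99746600e-06,
        1.47600711e+00, -1.19012891e-01]), 'joint_vel': array([-0.00106316, -0.0018344 , -0.00433492,  0.00016535, -0.0009787 ,
        0.00013246]), 'joint_torque': array([-4.79709743e-04, -3.94904029e+01, -3.71362174e+01, -1.02809336e-04,
        3.87382403e-03,  3.82372320e-05]), 'eef_pos': array([ 0.26872957, -0.56363901,  0.2301399 ]), 'orientation': array([-9.62951972e-04,  9.75370085e-01,  2.20572570e-01, -1.04416330e-04]), 'ft_force': array([-0.74869677, -0.38910523,  0.39599249]), 'torque': array([-0.04567121, -0.06837844,  0.02459422]), 'finger_force': 0.0, 'gripper_width': 0.0853207215509577}
```

View pics/top0.png

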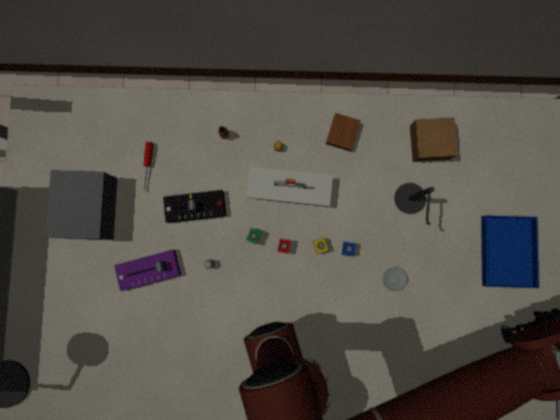

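View pics/side0.png

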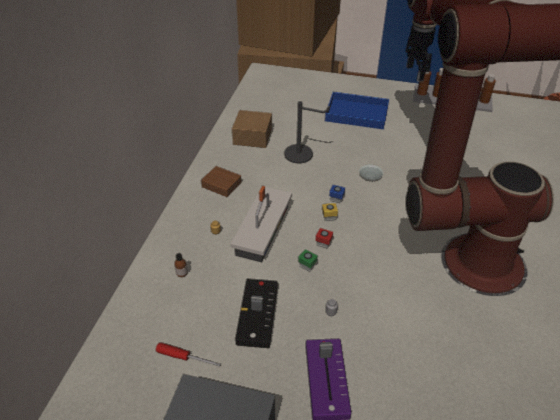

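```bash
cat > h.py <<'E'
from bench import r,eyes
import cv2,numpy as np
K={n:eyes.get_calibration(n) for n in("top","side")}
def proj(n,X):
    c=K[n];p=c["R"]@np.array(X,float)+c["t"];return np.array([c["fx"]*p[0]/p[2]+c["cx"],c["fy"]*p[1]/p[2]+c["cy"]])
def ray(n,uv):
    c=K[n];d=c["R"].T@np.array([(uv[0]-c["cx"])/c["fx"],(uv[1]-c["cy"])/c["fy"],1]);return -c["R"].T@c["t"],d
def cast(n,uv,z):
    o,d=ray(n,uv);return o+d*(z-o[2])/d[2]
def tri(a,b):
    (o,d),(p,e)=ray("top",a),ray("side",b)
    s=np.linalg.lstsq(np.c_[d,-e],p-o,rcond=None)[0];A=o+d*s[0];B=p+e*s[1];return (A+B)/2,np.linalg.norm(A-B)
HUE={"red":((0,6),(174,180)),"orange":((7,17),),"yellow":((20,34),),"green":((45,85),),"blue":((100,125),),"purple":((126,160),)}
def blobs(im,col,roi,s=90,v=50,amin=4):
    x0,y0,x1,y1=roi;h=cv2.cvtColor(im[y0:y1,x0:x1],cv2.COLOR_BGR2HSV)
    m=sum(cv2.inRange(h,(a,s,v),(b,255,255)) for a,b in HUE[col])
    n,_,st,ce=cv2.connectedComponentsWithStats(m.astype(np.uint8))
    return [(int(st[i][4]),(ce[i]+[x0,y0]).round(2)) for i in range(1,n) if st[i][4]>=amin],m
def crop(im,roi,k):
    x0,y0,x1,y1=roi;return cv2.resize(im[y0:y1,x0:x1],None,fx=k,fy=k,interpolation=cv2.INTER_CUBIC)
def sheet(name,crops,w=800,hh=600):
    S=np.zeros((hh,w,3),np.uint8)
    for (x,y),c in crops:
        c=c[:hh-y,:w-x];S[y:y+c.shape[0],x:x+c.shape[1]]=np.clip(c*1.6,0,255)
    cv2.imwrite(name,S)
E
python3 - <<'E'
from h import *
t=cv2.imread("pics/top0.png");s=cv2.imread("pics/side0.png")
for c in HUE:
    print(c,"T",blobs(t,c,(120,130,450,285))[0],"S",blobs(s,c,(150,150,400,350))[0])
sheet("pics/z1.png",[((0,0),crop(t,(158,184,233,228),5)),((0,230),crop(t,(240,160,340,212),4)),((0,450),crop(t,(235,220,365,265),3)),
 ((410,0),crop(t,(385,175,450,232),4)),((410,240),crop(s,(230,275,285,350),4)),((640,240),crop(s,(230,180,270,260),4)),((640,0),crop(s,(275,90,340,165),3))])
E
```

```text
red T [(170, array([147.52, 153.25])), (20, array([219.  , 202.35])), (133, array([283.84, 245.68]))] S [(182, array([323.81, 236.34])), (24, array([260.67, 282.88])), (124, array([166.09, 346.8 ]))]
orange T [(13, array([220.38, 133.08])), (456, array([342.21, 137.77])), (867, array([433.03, 142.93])), (39, array([289.9 , 180.74]))] S [(742, array([220.43, 180.81])), (74, array([261.59, 193.11])), (8, array([218.  , 230.75])), (85, array([179.85, 263.87])), (5, array([181., 276.]))]
yellow T [(42, array([277.81, 146.05])), (14, array([190.07, 195.86])), (156, array([320.42, 245.43]))] S [(168, array([329.67, 209.95])), (24, array([244.  , 308.62]))]
green T [(110, array([253.71, 235.6 ]))] S [(160, array([307.01, 259.04]))]
blue T [(120, array([348.53, 248.68]))] S [(127, array([336.64, 192.14]))]
purple T [(1234, array([147.73, 269.44]))] S [(249, array([322.41, 343.94]))]
```

View pics/z1.png

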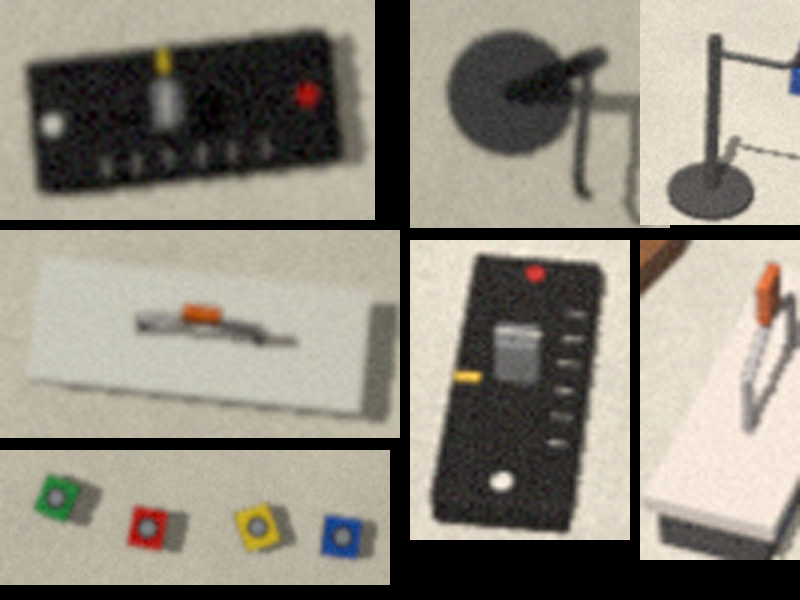

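Run:
```python
from h import *
t=cv2.imread("pics/top0.png");s=cv2.imread("pics/side0.png")
f=lambda *a:np.round(a,4).tolist()
red=cast("top",(219,202.35),.03);wh=cast("top",(168.4,208.8),.03);mk=cast("top",(190.07,195.86),.032)
print("red",f(*red),"white",f(*wh),"mark",f(*mk))
print("side red",f(*cast("side",(260.67,282.88),.03)),"white",f(*cast("side",(230+(502-410)/4,275+(481-240)/4),.03)),"mark",f(*cast("side",(244,308.6),.032)))
d=(wh-red)/np.linalg.norm(wh-red);print("dim y dir yaw",np.degrees(np.arctan2(d[1],d[0])),"len",np.linalg.norm(wh-red),"mark along from mid",(mk-(red+wh)/2)@d)
# fader from side: top face centre crop (519,331)->
ft=cast("side",(230+(519-410)/4,275+(331-240)/4),.07);print("fader side",f(*ft),"along",(ft-(red+wh)/2)@d)
ft=cast("top",(158+166/5,184+103/5),.065);print("fader top",f(*ft),"along",(ft-(red+wh)/2)@d)
print("foot",f(*cast("top",(410.5,198.25),.01)),f(*cast("side",(298.3,152.7),.01)))
print("posttop",f(*cast("top",(432.5,188.75),.21)),f(*cast("side",(299.3,102.7),.21)))
tip=cast("top",(429.25,223),.215);a=cast("top",(429,193.75),.19);print("tip",f(*tip),"hook",f(*a),"yaw of -x",np.degrees(np.arctan2((tip-a)[1],(tip-a)[0])))
print("tab",tri((289.9,180.74),(261.59,193.11)))
for p,q in(((249.5,167),(332.5,175)),((247,197.5),(330.5,205.75))):
    A=cast("top",p,.054);B=cast("top",q,.054);v=A-B;print("cover",f(*A),f(*B),"len",np.linalg.norm(v),"yaw y",np.degrees(np.arctan2(v[1],v[0])))
for c,T,S in(("red",(283.84,245.68),(323.81,236.34)),("yellow",(320.42,245.43),(329.67,209.95)),("green",(253.71,235.6),(307.01,259.04)),("blue",(348.53,248.68),(336.64,192.14))):
    u,v=map(int,T);roi=(u-14,v-14,u+14,v+14);big=crop(t,roi,8);hs=cv2.cvtColor(big,cv2.COLOR_BGR2HSV)
    m=sum(cv2.inRange(hs,(a,100,60),(b,255,255)) for a,b in HUE[c]).astype(np.uint8)
    cs=max(cv2.findContours(m,0,1)[0],key=cv2.contourArea)
    P=np.array([cast("top",((p[0][0]+.5)/8-.5+roi[0],(p[0][1]+.5)/8-.5+roi[1]),.040)[:2] for p in cs],np.float32)*1000
    print(c,f(*cast("top",T,.04)),tri(T,S),"rect mm",cv2.minAreaRect(P))
```

```text
red [0.5753, 0.2465, 0.03] white [0.5504, 0.4036, 0.03] mark [0.5928, 0.3375, 0.032]
side red [0.5745, 0.2442, 0.03] white [0.5492, 0.4032, 0.03] mark [0.5923, 0.3351, 0.032]
dim y dir yaw 98.99117574129025 len 0.15913763383061116 mark along from mid 0.007584084565227277
fader side [0.5605, 0.3225, 0.07] along -0.0021430386865714944
fader top [0.5622, 0.3255, 0.065] along 0.0005537643608200618
foot [0.6082, -0.3558, 0.01] [0.6076, -0.3539, 0.01]
posttop [0.61, -0.3566, 0.21] [0.6092, -0.351, 0.21]
tip [0.5166, -0.3461, 0.215] hook [0.5989, -0.3538, 0.19] yaw of -x 174.60457590216316
tab (array([0.63032994, 0.02839391, 0.14613646]), np.float64(0.001494898558601411))
cover [0.6852, 0.1533, 0.054] [0.6676, -0.1032, 0.054] len 0.2570842135712365 yaw y 86.07229498612169
cover [0.5902, 0.1575, 0.054] [0.5723, -0.0989, 0.054] len 0.2570380658394727 yaw y 86.00109466677007
red [0.4464, 0.0402, 0.04] (array([0.44605708, 0.04009388, 0.03300639]), np.float64(0.0008946858816365432)) rect mm ((446.71490478515625, 39.875144958496094), (37.7010383605957, 42.137123107910156), 80.7356948852539)
yellow [0.4506, -0.0719, 0.04] (array([ 0.44986649, -0.07268038,  0.03239255]), np.float64(0.0016141515651063969)) rect mm ((450.42950439453125, -72.08968353271484), (44.31669616699219, 39.19432830810547), 20.451473236083984)
green [0.4745, 0.1337, 0.04] (array([0.47452671, 0.13426625, 0.03121884]), np.float64(0.0005855762211096383)) rect mm ((474.66436767578125, 133.53231811523438), (34.940242767333984, 39.77164077758789), 69.81415557861328)
blue [0.4432, -0.1581, 0.04] (array([ 0.44300112, -0.15958158,  0.03073478]), np.float64(0.0006123143510066168)) rect mm ((443.334228515625, -157.97146606445312), (36.95292282104492, 39.15206527709961), 83.34693145751953)
```

The black console at top pixel (195,207), with red and white dots and a yellow mark, is the dimmer. The purple one at (148,269) is the look-alike, and the enlarged crop confirms this. All four modules are present: green (254,236), red (284,246), yellow (320,245), blue (349,249). I'm moving to the fader.

```bash
python3 -m creep '[{"xyz":[0.0408,0.1235,0],"yaw":-0.0038},{"xyz":[0.0408,0.1235,0],"yaw":-0.0038},{"xyz":[0.0408,0.1235,0],"yaw":-0.0038},{"xyz":[0.0408,0.1235,0],"yaw":-0.0038},{"xyz":[0.0408,0.1235,0],"yaw":-0.0038},{"xyz":[0.0408,0.1235,0],"yaw":-0.0038},{"xyz":[0.0408,0.1235,0],"yaw":-0.0038},{"xyz":[0.0408,0.1235,0],"yaw":-0.0038}]' 60 30
python3 -m creep '[{"xyz":[0.0408,0.1235,0],"yaw":-0.0038},{"xyz":[0.0408,0.1235,0],"yaw":-0.0038},{"xyz":[0.0408,0.1235,0],"yaw":-0.0038},{"xyz":[0.0408,0.1235,0],"yaw":-0.0038},{"xyz":[0.0408,0.1235,0],"yaw":-0.0038},{"xyz":[0.0408,0.1235,0],"yaw":-0.0038},{"xyz":[0.0408,0.1235,0],"yaw":-0.0038},{"xyz":[0.0408,0.1235,0],"yaw":-0.0038}]'
python3 -m creep '[{"xyz":[0.0408,0.1235,0],"yaw":-0.0038},{"xyz":[0.0408,0.1235,0],"yaw":-0.0038},{"xyz":[0.0408,0.1235,0],"yaw":-0.0038},{"xyz":[0.0408,0.1235,0],"yaw":-0.0038},{"xyz":[0.0408,0.1235,0],"yaw":-0.0038},{"xyz":[0.0408,0.1235,0],"yaw":-0.0038},{"xyz":[0.0408,0.1235,0],"yaw":-0.0038},{"xyz":[0.0408,0.1235,0],"yaw":-0.0038}]'
cat >> h.py <<'E'
def st():
    s=r.state();q=s["orientation"];from scipy.spatial.transform import Rotation as R
    y=R.from_quat([q[1],q[2],q[3],q[0]]).as_matrix()[:,1]
    print("t %.2f"%s["t"],"tcp",s["eef_pos"].round(4),"close yaw %.2f"%np.degrees(np.arctan2(y[1],y[0])),"F",s["ft_force"].round(1),"w %.1f"%(s["gripper_width"]*1e3),"ff %.1f"%s["finger_force"],"q",s["joint_positions"].round(2));return s
def go(x,y,z,yaw=None):
    "print the shift and turn, in row units, from the measured pose to a goal"
    s=r.state();print("total units",((np.array([x,y,z])-s["eef_pos"])/.3).round(4))
E
python3 -c "
from h import *
st();go(.5625,.3245,.047)"
```

```text
t: 0.77
eef_pos: [0.3668, -0.2658, 0.2308]
orientation: [-0.0, 0.985, 0.173, -0.0]
ft_force: [1.0, -0.1, 0.3]
gripper_width: 0.0602
finger_force: 0.0
t: 1.43
eef_pos: [0.4647, 0.0307, 0.231]
orientation: [0.0, 0.992, 0.126, -0.0]
ft_force: [0.7, -1.5, -0.3]
gripper_width: 0.0599
finger_force: 0.0
t: 2.1
eef_pos: [0.5626, 0.327, 0.2305]
orientation: [0.0, 0.997, 0.079, -0.001]
ft_force: [1.1, -0.7, -0.1]
gripper_width: 0.0599
finger_force: 0.0
t 2.10 tcp [0.5626 0.327  0.2305] close yaw -80.94 F [ 1.1 -0.7 -0.1] w 59.9 ff 0.0 q [ 0.41  0.11  1.55 -0.    1.48  1.82]
total units [-2.000e-04 -8.300e-03 -6.116e-01]
```

```bash
python3 -m creep '[{"xyz":[0,-0.008,-0.08],"yaw":0},{"xyz":[0,0,-0.09],"yaw":0},{"xyz":[0,0,-0.09],"yaw":0},{"xyz":[0,0,-0.09],"yaw":0},{"xyz":[0,0,-0.09],"yaw":0},{"xyz":[0,0,-0.07],"yaw":0},{"xyz":[0,0,-0.06],"yaw":0},{"xyz":[0,0,-0.04],"yaw":0}]'
python3 -m creep '[{"xyz":[0,0,0],"yaw":0},{"xyz":[0,0,0],"yaw":0},{"xyz":[0,0,0],"yaw":0},{"xyz":[0,0,0],"yaw":0},{"xyz":[0,0,0],"yaw":0},{"xyz":[0,0,0],"yaw":0},{"xyz":[0,0,0],"yaw":0},{"xyz":[0,0,0],"yaw":0}]' 0 25
python3 -c "
from h import *
s=st();d=np.array([-.1564,.9877]);print((s['eef_pos'][:2]-[.5629,.325])@d)"
```

```text
t: 2.77
eef_pos: [0.5608, 0.3219, 0.0449]
orientation: [0.001, 0.997, 0.079, -0.002]
ft_force: [-0.2, 0.4, 0.2]
gripper_width: 0.0601
finger_force: 0.0
t: 3.43
eef_pos: [0.5637, 0.3232, 0.0501]
orientation: [-0.001, 0.997, 0.079, 0.001]
ft_force: [0.5, 0.6, 6.3]
gripper_width: 0.0195
finger_force: 28.8
t 3.43 tcp [0.5637 0.3232 0.0501] close yaw -80.94 F [0.5 0.6 6.3] w 19.5 ff 28.8 q [0.41 0.28 1.68 0.   1.18 1.82]
-0.0019056333692533504
```

```bash
python3 -m creep '[{"xyz":[0.001,-0.006,0.01],"yaw":0},{"xyz":[0.0042,-0.0263,0],"yaw":0},{"xyz":[0.0042,-0.0263,0],"yaw":0},{"xyz":[0.0042,-0.0263,0],"yaw":0},{"xyz":[0.0042,-0.0263,0],"yaw":0},{"xyz":[0.0034,-0.021,0],"yaw":0},{"xyz":[0.0015,-0.01,0],"yaw":0},{"xyz":[0,0,0],"yaw":0}]'
python3 -c "
from h import *
s=st();d=np.array([-.1564,.9877]);print((s['eef_pos'][:2]-[.5629,.325])@d)"
python3 -m creep '[{"xyz":[0.001,-0.006,0],"yaw":0},{"xyz":[0.001,-0.006,0],"yaw":0},{"xyz":[0,0,0],"yaw":0},{"xyz":[0,0,0],"yaw":0},{"xyz":[0,0,0],"yaw":0},{"xyz":[0,0,0],"yaw":0},{"xyz":[0,0,0],"yaw":0},{"xyz":[0,0,0],"yaw":0}]'
python3 -c "
from h import *
s=st();d=np.array([-.1564,.9877]);print((s['eef_pos'][:2]-[.5629,.325])@d)"
```

```text
t: 4.1
eef_pos: [0.5701, 0.2789, 0.0502]
orientation: [0.0, 0.997, 0.079, 0.001]
ft_force: [6.5, -0.6, -5.8]
gripper_width: 0.0194
finger_force: 27.2
t 4.10 tcp [0.5701 0.2789 0.0502] close yaw -80.97 F [ 6.5 -0.6 -5.8] w 19.4 ff 27.2 q [ 0.34  0.24  1.72 -0.    1.18  1.75]
-0.046621989394094114
t: 4.77
eef_pos: [0.5705, 0.2759, 0.0502]
orientation: [0.0, 0.997, 0.079, 0.001]
ft_force: [4.0, 1.1, -5.7]
gripper_width: 0.0193
finger_force: 27.2
t 4.77 tcp [0.5705 0.2759 0.0502] close yaw -80.95 F [ 4.   1.1 -5.7] w 19.3 ff 27.2 q [ 0.33  0.24  1.72 -0.    1.18  1.75]
-0.04964386563210136
```

```bash
python3 -m creep '[{"xyz":[0.001,-0.006,-0.004],"yaw":0},{"xyz":[0.001,-0.006,0],"yaw":0},{"xyz":[0,0,0],"yaw":0},{"xyz":[0,0,0],"yaw":0},{"xyz":[0,0,0],"yaw":0},{"xyz":[0,0,0],"yaw":0},{"xyz":[0,0,0],"yaw":0},{"xyz":[0,0,0],"yaw":0}]'
python3 -c "
from h import *
s=st();d=np.array([-.1564,.9877]);print((s['eef_pos'][:2]-[.5629,.325])@d)"
python3 -m creep '[{"xyz":[0.001,-0.006,0],"yaw":0},{"xyz":[0.001,-0.006,0],"yaw":0},{"xyz":[0,0,0],"yaw":0},{"xyz":[0,0,0],"yaw":0},{"xyz":[0,0,0],"yaw":0},{"xyz":[0,0,0],"yaw":0},{"xyz":[0,0,0],"yaw":0},{"xyz":[0,0,0],"yaw":0}]'
python3 -c "
from h import *
s=st();d=np.array([-.1564,.9877]);print((s['eef_pos'][:2]-[.5629,.325])@d)"
```

```text
t: 5.43
eef_pos: [0.5707, 0.2753, 0.0502]
orientation: [-0.003, 0.997, 0.079, 0.001]
ft_force: [1.2, 9.0, -3.4]
gripper_width: 0.0197
finger_force: 27.6
t 5.43 tcp [0.5707 0.2753 0.0502] close yaw -80.94 F [ 1.2  9.  -3.4] w 19.7 ff 27.6 q [0.33 0.24 1.72 0.01 1.17 1.74]
-0.05031145849146278
t: 6.1
eef_pos: [0.5707, 0.275, 0.0502]
orientation: [-0.006, 0.997, 0.079, 0.001]
ft_force: [1.8, 19.6, -6.7]
gripper_width: 0.0195
finger_force: 27.6
t 6.10 tcp [0.5707 0.275  0.0502] close yaw -80.95 F [ 1.8 19.6 -6.7] w 19.5 ff 27.6 q [0.33 0.24 1.73 0.01 1.17 1.74]
-0.050623815431206025
```

```bash
python3 -m creep '[{"xyz":[0,0,0],"yaw":0},{"xyz":[0,0,0],"yaw":0},{"xyz":[0,0,0],"yaw":0},{"xyz":[0,0,0.08],"yaw":0},{"xyz":[0,0,0.12],"yaw":0},{"xyz":[0,0,0.13],"yaw":0},{"xyz":[0,0,0.13],"yaw":0},{"xyz":[0,0,0.13],"yaw":0}]' 50 25
python3 -m creep '[{"xyz":[0.025,-0.1,0.01],"yaw":0.038},{"xyz":[0.025,-0.1,0.01],"yaw":0.038},{"xyz":[0.025,-0.1,0],"yaw":0.038},{"xyz":[0.025,-0.1,0],"yaw":0.038},{"xyz":[0.025,-0.1,0],"yaw":0.038},{"xyz":[0.025,-0.1,0],"yaw":0.038},{"xyz":[0.025,-0.1,0],"yaw":0.038},{"xyz":[0.025,-0.1,0],"yaw":0.038}]'
python3 -m creep '[{"xyz":[0,0,0],"yaw":0.038},{"xyz":[0,0,0],"yaw":0.038},{"xyz":[0,0,0],"yaw":0.038},{"xyz":[0,0,0],"yaw":0.01},{"xyz":[0,0,0],"yaw":0},{"xyz":[0,0,0],"yaw":0},{"xyz":[0,0,0],"yaw":0},{"xyz":[0,0,0],"yaw":0}]'
python3 - <<'E'
from h import *
st();go(.6297,.0278,.134)
t=eyes.camera("top")
cv2.imwrite("pics/t1.png",t)
d=np.array([-.1564,.9877])
sheet("pics/z2.png",[((0,0),crop(t,(158,180,258,230),5)),((0,300),crop(t,(240,160,340,212),5))])
E
```

```text
t: 6.77
eef_pos: [0.5708, 0.2682, 0.2287]
orientation: [0.0, 0.997, 0.079, -0.0]
ft_force: [0.8, 1.1, -0.5]
gripper_width: 0.0503
finger_force: 0.0
t: 7.43
eef_pos: [0.631, 0.0269, 0.2331]
orientation: [0.0, 0.848, 0.531, -0.0]
ft_force: [0.7, 1.1, -0.3]
gripper_width: 0.0498
finger_force: 0.0
t: 8.1
eef_pos: [0.6312, 0.029, 0.2331]
orientation: [-0.0, 0.731, 0.682, -0.0]
ft_force: [0.2, 0.0, -0.1]
gripper_width: 0.05
finger_force: 0.0
t 8.10 tcp [0.6312 0.029  0.2331] close yaw -3.93 F [ 0.2  0.  -0.1] w 50.0 ff 0.0 q [-0.07  0.07  1.59 -0.    1.48 -0.  ]
total units [-0.0049 -0.0041 -0.3304]
```

View pics/z2.png

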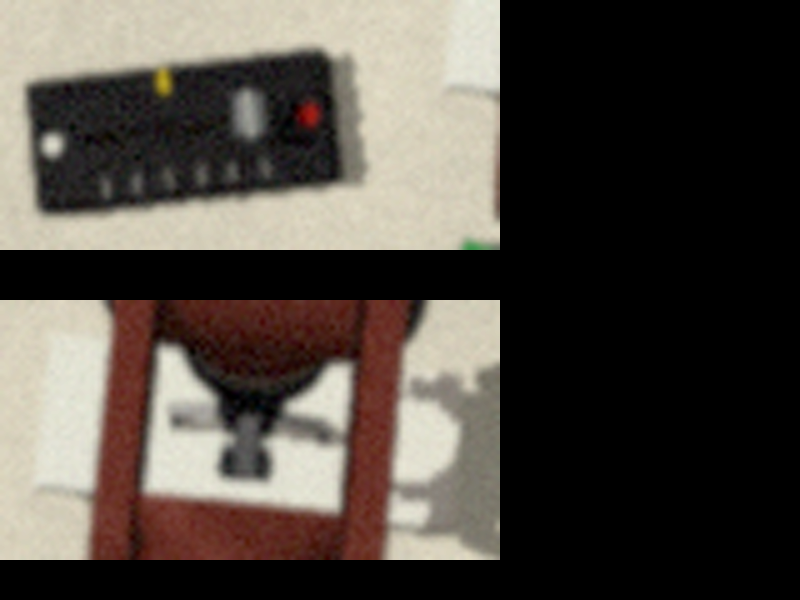

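The fader is now beside the red dot at crop (247,113), about 50 mm along from where it was and against the stop. I'm lowering onto the tab.

```bash
python3 -m creep '[{"xyz":[-0.005,-0.004,-0.06],"yaw":0},{"xyz":[0,0,-0.06],"yaw":0},{"xyz":[0,0,-0.06],"yaw":0},{"xyz":[0,0,-0.06],"yaw":0},{"xyz":[0,0,-0.05],"yaw":0},{"xyz":[0,0,-0.04],"yaw":0},{"xyz":[0,0,0],"yaw":0},{"xyz":[0,0,0],"yaw":0}]' 50
python3 -m creep '[{"xyz":[0,0,0],"yaw":0},{"xyz":[0,0,0],"yaw":0},{"xyz":[0,0,0],"yaw":0},{"xyz":[0,0,0],"yaw":0},{"xyz":[0,0,0],"yaw":0},{"xyz":[0,0,0],"yaw":0},{"xyz":[0,0,0],"yaw":0},{"xyz":[0,0,0],"yaw":0}]' 0 50
python3 -c "
from h import *
st()"
```

```text
t: 8.82
eef_pos: [0.6295, 0.028, 0.1335]
orientation: [-0.0, 0.731, 0.683, -0.0]
ft_force: [0.5, -0.4, 0.5]
gripper_width: 0.05
finger_force: 0.0
t: 9.48
eef_pos: [0.6305, 0.0279, 0.1354]
orientation: [0.001, 0.731, 0.683, 0.001]
ft_force: [-1.2, 0.1, 6.0]
gripper_width: 0.0089
finger_force: 54.7
t 9.48 tcp [0.6305 0.0279 0.1354] close yaw -3.89 F [-1.2  0.1  6. ] w 8.9 ff 54.7 q [-0.07  0.14  1.68 -0.    1.32 -0.01]
```

```bash
python3 -m creep '[{"xyz":[0,0,0.02],"yaw":0},{"xyz":[0,0,0.04],"yaw":0},{"xyz":[0,0,0.06],"yaw":0},{"xyz":[0,0,0.06],"yaw":0},{"xyz":[0,0,0.06],"yaw":0},{"xyz":[0,0,0.06],"yaw":0},{"xyz":[0,0,0.05],"yaw":0},{"xyz":[0,0,0.043],"yaw":0}]' 0 80
python3 -m creep '[{"xyz":[-0.03,0,0],"yaw":0},{"xyz":[-0.07,0,0],"yaw":0},{"xyz":[-0.1,0,0],"yaw":0},{"xyz":[-0.11,0,0],"yaw":-0.004},{"xyz":[-0.11,0,0],"yaw":-0.004},{"xyz":[-0.1,0,0],"yaw":0},{"xyz":[-0.08,0,0],"yaw":0},{"xyz":[-0.04,0,0],"yaw":0}]'
python3 -m creep '[{"xyz":[0,-0.03,0],"yaw":0},{"xyz":[0,-0.06,0],"yaw":0},{"xyz":[0,-0.09,0],"yaw":0},{"xyz":[0,-0.1,0],"yaw":0},{"xyz":[0,-0.1,0],"yaw":0},{"xyz":[0,-0.1,0],"yaw":0},{"xyz":[0,-0.1,0],"yaw":0},{"xyz":[0,-0.1,0],"yaw":0}]'
python3 -m creep '[{"xyz":[0,-0.1,0],"yaw":0},{"xyz":[0,-0.1,0],"yaw":0},{"xyz":[0,-0.1,0],"yaw":0},{"xyz":[0,-0.1,0],"yaw":0},{"xyz":[0,-0.08,0],"yaw":0},{"xyz":[0,-0.05,0],"yaw":0},{"xyz":[0,-0.02,0],"yaw":0},{"xyz":[0,0,0],"yaw":0}]'
python3 - <<'E'
from h import *
st();go(.44,-.3386,.2515)
t=eyes.camera("top");s=eyes.camera("side")
cv2.imwrite("pics/t2.png",t);cv2.imwrite("pics/s2.png",s)
sheet("pics/z3.png",[((0,0),crop(t,(340,160,480,280),3)),((430,0),crop(s,(260,60,380,220),3)),((0,370),crop(t,(235,160,365,235),3))])
E
```

```text
t: 10.15
eef_pos: [0.6299, 0.028, 0.2536]
orientation: [0.0, 0.731, 0.683, 0.0]
ft_force: [-0.3, -0.6, -0.5]
gripper_width: 0.0085
finger_force: 78.0
t: 10.82
eef_pos: [0.4344, 0.0282, 0.2503]
orientation: [-0.001, 0.739, 0.674, -0.001]
ft_force: [0.1, 0.0, -1.0]
gripper_width: 0.0085
finger_force: 78.3
t: 11.48
eef_pos: [0.4372, -0.1779, 0.251]
orientation: [-0.001, 0.739, 0.673, -0.0]
ft_force: [0.8, 0.4, -2.2]
gripper_width: 0.0089
finger_force: 78.4
t: 12.15
eef_pos: [0.4374, -0.3417, 0.2511]
orientation: [-0.001, 0.74, 0.673, 0.0]
ft_force: [-0.1, 0.7, -1.7]
gripper_width: 0.0081
finger_force: 78.3
t 12.15 tcp [ 0.4374 -0.3417  0.2511] close yaw -5.41 F [-0.1  0.7 -1.7] w 8.1 ff 78.3 q [-0.8  -0.12  1.75  0.    1.52 -0.7 ]
total units [0.0086 0.0105 0.0013]
```

View pics/z3.png

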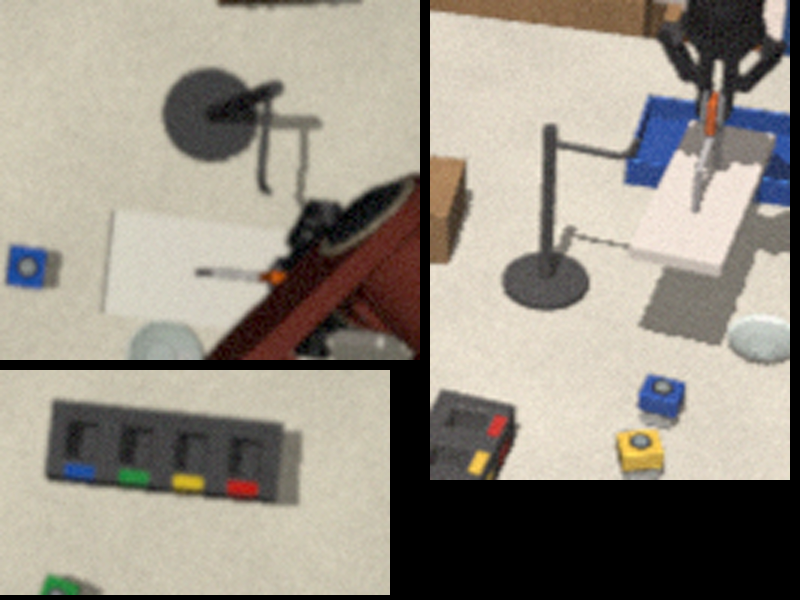

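The side view shows the bail held upright and level at (697,150), clear of the hook tip at (630,153). The engine's sockets are now exposed. I'm threading the bail over the hook.

```bash
python3 -m creep '[{"xyz":[0.03,-0.002,0],"yaw":0},{"xyz":[0.05,-0.003,0],"yaw":0},{"xyz":[0.06,-0.004,0],"yaw":0},{"xyz":[0.06,-0.004,0],"yaw":0},{"xyz":[0.06,-0.004,0],"yaw":0},{"xyz":[0.06,-0.004,0],"yaw":0},{"xyz":[0.035,-0.002,0],"yaw":0},{"xyz":[0.017,-0.001,0],"yaw":0}]'
python3 -m creep '[{"xyz":[0,0,0],"yaw":0},{"xyz":[0,0,-0.02],"yaw":0},{"xyz":[0,0,-0.03],"yaw":0},{"xyz":[0,0,-0.03],"yaw":0},{"xyz":[0,0,-0.02],"yaw":0},{"xyz":[0,0,-0.015],"yaw":0},{"xyz":[0,0,-0.01],"yaw":0},{"xyz":[0,0,0],"yaw":0}]'
python3 - <<'E'
from h import *
st();go(.549,-.3489,.2085)
t=eyes.camera("top");s=eyes.camera("side")
cv2.imwrite("pics/t3.png",t);cv2.imwrite("pics/s3.png",s)
sheet("pics/z4.png",[((0,0),crop(t,(360,160,460,280),3)),((310,0),crop(s,(270,60,370,180),5))])
E
```

```text
t: 12.92
eef_pos: [0.5511, -0.347, 0.2519]
orientation: [-0.0, 0.738, 0.674, 0.0]
ft_force: [0.4, 0.4, -1.8]
gripper_width: 0.0081
finger_force: 78.4
t: 13.58
eef_pos: [0.5488, -0.348, 0.2132]
orientation: [-0.001, 0.739, 0.673, -0.0]
ft_force: [0.9, 0.5, -1.1]
gripper_width: 0.0087
finger_force: 78.4
t 13.58 tcp [ 0.5488 -0.348   0.2132] close yaw -5.35 F [ 0.9  0.5 -1.1] w 8.7 ff 78.4 q [-0.68  0.12  1.57 -0.    1.45 -0.59]
total units [ 0.0007 -0.003  -0.0158]
```

View pics/z4.png

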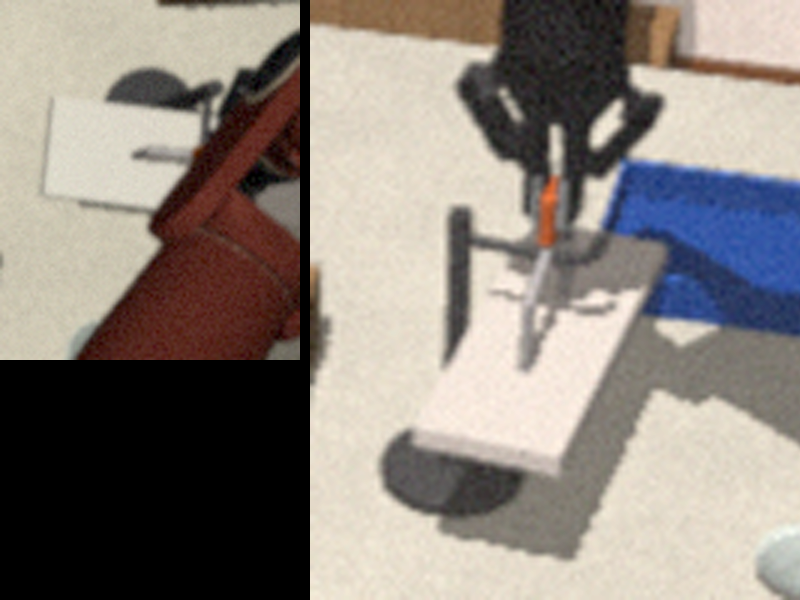

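The hook runs through the bail at crop (545,245), and the plate's edge is clear of the post. I'm setting it down.

```bash
python3 -m creep '[{"xyz":[0,-0.003,-0.005],"yaw":0},{"xyz":[0,0,-0.005],"yaw":0},{"xyz":[0,0,-0.005],"yaw":0},{"xyz":[0,0,-0.003],"yaw":0},{"xyz":[0,0,0],"yaw":0},{"xyz":[0,0,0],"yaw":0},{"xyz":[0,0,0],"yaw":0},{"xyz":[0,0,0],"yaw":0}]'
python3 -m creep '[{"xyz":[0,0,-0.005],"yaw":0},{"xyz":[0,0,0],"yaw":0},{"xyz":[0,0,0],"yaw":0},{"xyz":[0,0,0],"yaw":0},{"xyz":[0,0,0],"yaw":0},{"xyz":[0,0,0],"yaw":0},{"xyz":[0,0,0],"yaw":0},{"xyz":[0,0,0],"yaw":0}]'
python3 -c "
from h import *
st()"
```

```text
t: 14.35
eef_pos: [0.5496, -0.3493, 0.2099]
orientation: [0.001, 0.739, 0.673, 0.0]
ft_force: [-0.9, 0.9, 1.8]
gripper_width: 0.0083
finger_force: 79.0
t: 15.02
eef_pos: [0.5497, -0.3494, 0.2097]
orientation: [0.001, 0.739, 0.673, 0.0]
ft_force: [-2.5, 0.6, 7.5]
gripper_width: 0.0084
finger_force: 80.0
t 15.02 tcp [ 0.5497 -0.3494  0.2097] close yaw -5.33 F [-2.5  0.6  7.5] w 8.4 ff 80.0 q [-0.68  0.13  1.57 -0.    1.44 -0.59]
```

```bash
python3 -m creep '[{"xyz":[0,0,0.004],"yaw":0},{"xyz":[0,0,0],"yaw":0},{"xyz":[0,0,0],"yaw":0},{"xyz":[0,0,0],"yaw":0},{"xyz":[0,0,0],"yaw":0},{"xyz":[0,0,0],"yaw":0},{"xyz":[0,0,0],"yaw":0},{"xyz":[0,0,0],"yaw":0}]' 0 20
python3 -m creep '[{"xyz":[0,0,0],"yaw":0},{"xyz":[0,0,0],"yaw":0},{"xyz":[0,0,0],"yaw":0},{"xyz":[0,0,0],"yaw":0},{"xyz":[0,0,0.02],"yaw":0},{"xyz":[0,0,0.04],"yaw":0},{"xyz":[0,0,0.06],"yaw":0},{"xyz":[0,0,0.06],"yaw":0}]' 28 20
python3 -m creep '[{"xyz":[0,0,0.08],"yaw":0},{"xyz":[-0.08,0.02,0.02],"yaw":0},{"xyz":[-0.1,0.04,0],"yaw":0},{"xyz":[-0.1,0.06,0],"yaw":0},{"xyz":[-0.04,0.1,0],"yaw":0},{"xyz":[0,0.12,0],"yaw":0},{"xyz":[0,0.12,0],"yaw":0},{"xyz":[0,0.12,0],"yaw":0}]'
python3 - <<'E'
from h import *
st()
t=eyes.camera("top");s=eyes.camera("side")
cv2.imwrite("pics/t4.png",t);cv2.imwrite("pics/s4.png",s)
sheet("pics/z5.png",[((0,0),crop(t,(235,150,460,270),2)),((460,0),crop(s,(270,60,370,180),3)),((0,250),crop(t,(235,160,365,235),3)),((400,370),crop(s,(220,180,350,275),3))])
E
```

```text
t: 15.68
eef_pos: [0.5496, -0.3494, 0.2097]
orientation: [0.001, 0.739, 0.673, 0.0]
ft_force: [-1.3, 0.1, 5.8]
gripper_width: 0.0086
finger_force: 79.3
t: 16.35
eef_pos: [0.5493, -0.3491, 0.264]
orientation: [-0.0, 0.739, 0.673, -0.0]
ft_force: [-0.4, -1.0, -0.2]
gripper_width: 0.0279
finger_force: 0.0
t: 17.02
eef_pos: [0.453, -0.1741, 0.2945]
orientation: [0.001, 0.74, 0.673, 0.0]
ft_force: [-0.1, -0.1, 0.2]
gripper_width: 0.0285
finger_force: 0.0
t 17.02 tcp [ 0.453  -0.1741  0.2945] close yaw -5.42 F [-0.1 -0.1  0.2] w 28.5 ff 0.0 q [-0.52 -0.32  1.85  0.    1.61 -0.43]
```

View pics/z5.png

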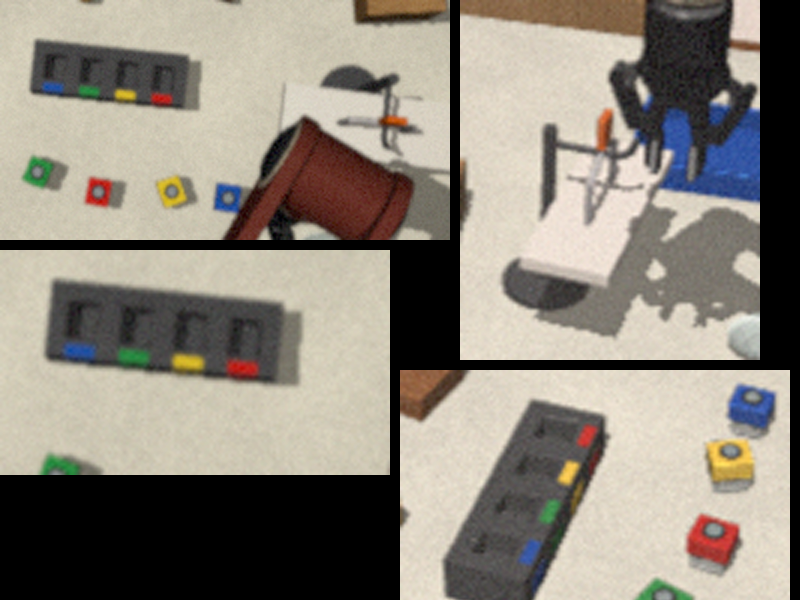

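```bash
cat > m.py <<'E'
from h import *
def window(im,n,c,uv,z=.044):
    "window centre, world xy, from the hole in the coloured head top"
    u,v=map(int,np.round(uv));roi=(u-14,v-14,u+15,v+15);k=8;hs=cv2.cvtColor(crop(im,roi,k),cv2.COLOR_BGR2HSV)
    m=sum(cv2.inRange(hs,(a,100,50),(b,255,255)) for a,b in HUE[c]).astype(np.uint8)
    cs,hi=cv2.findContours(m,cv2.RETR_CCOMP,cv2.CHAIN_APPROX_NONE)
    hol=[q for q,w in zip(cs,hi[0]) if w[3]>=0];q=max(hol,key=cv2.contourArea);M=cv2.moments(q)
    p=np.array([M["m10"],M["m01"]])/M["m00"];p=(p+.5)/k-.5+[roi[0],roi[1]];return cast(n,p,z)[:2]
E
python3 - <<'E'
from m import *
t=cv2.imread("pics/t4.png");s=cv2.imread("pics/s4.png");t0=cv2.imread("pics/top0.png");s0=cv2.imread("pics/side0.png")
T={"red":(283.84,245.68),"yellow":(320.42,245.43),"green":(253.71,235.6),"blue":(348.53,248.68)};S={"red":(323.81,236.34),"yellow":(329.67,209.95),"green":(307.01,259.04),"blue":(336.64,192.14)}
for c in T:
    try: print(c,"top",window(t0,"top",c,T[c]).round(4),"side",window(s0,"side",c,S[c]).round(4),"now",blobs(t,c,(235,220,365,270))[0],blobs(s,c,(290,180,350,275))[0])
    except Exception as e: print(c,e)
P={}
for c in T:
    a=blobs(t,c,(240,180,335,215),80)[0];b=blobs(s,c,(222,180,289,275),80)[0];b1=blobs(s,c,(222,180,289,275),80,150)[0]
    print("stripe",c,a,b,b1)
# deck outline
k=6;roi=(238,155,342,215);g=cv2.GaussianBlur(cv2.cvtColor(crop(t,roi,k),cv2.COLOR_BGR2GRAY),(0,0),3)
print("gray deck/bench/shadow",g[int((170-155)*k),int((290-238)*k)],g[30,300],g[int((192-155)*k),int((332-238)*k)])
ca=cv2.cvtColor(crop(t,roi,k),cv2.COLOR_BGR2GRAY)
m=cv2.inRange(g,0,85);hs=cv2.cvtColor(crop(t,roi,k),cv2.COLOR_BGR2HSV);m|=cv2.inRange(hs,(0,90,50),(180,255,255))
q=max(cv2.findContours(m,0,1)[0],key=cv2.contourArea)[:,0]
W=np.array([cast("top",((p[0]+.5)/k-.5+roi[0],(p[1]+.5)/k-.5+roi[1]),.05)[:2] for p in q])
for yaw in(-3,-4,-5):
    a=np.radians(yaw);ex=np.array([np.cos(a),np.sin(a)]);ey=np.array([-ex[1],ex[0]]);X=W@ex;Y=W@ey
    far=X[(X>X.max()-.01)&(abs(Y-np.median(Y))<.1)];print(yaw,"far",far.mean(),far.std(),"ends",np.median(Y[Y>Y.max()-.004]),np.median(Y[Y<Y.min()+.004]))
E
```

```text
red top [0.4466 0.0406] side [0.4457 0.0375] now [(133, array([283.95, 245.6 ])), (94, array([360.63, 262.81]))] [(182, array([323.77, 236.32]))]
yellow top [ 0.4509 -0.0715] side [ 0.4501 -0.0744] now [(155, array([320.43, 245.41]))] [(165, array([329.71, 209.93]))]
green top [0.4744 0.1347] side [0.4612 0.1608] now [(108, array([253.65, 235.6 ]))] [(161, array([307.12, 259.04]))]
blue max() iterable argument is empty
stripe red [(70, array([315.24, 199.1 ]))] [(42, array([282. , 201.5])), (13, array([283.92, 210.46]))] []
stripe yellow [(77, array([297.13, 197.38]))] [(46, array([275.83, 213.83])), (21, array([278.57, 221.86]))] [(11, array([275.55, 214.09]))]
stripe green [(55, array([279.05, 195.29]))] [(34, array([269.71, 226.74]))] []
stripe blue [(59, array([261.08, 193.29]))] [(42, array([262.83, 240.26])), (8, array([266.  , 246.62]))] []
gray deck/bench/shadow 126 126 73
-3 far 0.6674323217051625 0.0014068651818843025 ends 0.18090453961822286 -0.07641512300847719
-4 far 0.6664041821527621 0.0004475863243433128 ends 0.19190326974909716 -0.06563043476209435
-5 far 0.6651958336273336 0.0006637448377095005 ends 0.20277176634374292 -0.05482702158488532
```

```bash
python3 -m creep '[{"xyz":[-0.003,0.089,-0.056],"yaw":0.0396},{"xyz":[-0.003,0.089,-0.056],"yaw":0.0396},{"xyz":[-0.003,0.089,-0.056],"yaw":0.0396},{"xyz":[-0.003,0.089,-0.056],"yaw":0.0396},{"xyz":[-0.003,0.089,-0.056],"yaw":0.0396},{"xyz":[-0.003,0.089,-0.056],"yaw":0.0396},{"xyz":[-0.003,0.089,-0.056],"yaw":0.0396},{"xyz":[-0.003,0.089,-0.056],"yaw":0.0396}]' 60 20
python3 -m creep '[{"xyz":[0,0,-0.03],"yaw":0.0396},{"xyz":[0,0,-0.03],"yaw":0.0396},{"xyz":[0,0,-0.04],"yaw":0.0396},{"xyz":[0,0,-0.05],"yaw":0.0396},{"xyz":[0,0,-0.08],"yaw":0},{"xyz":[0,0,-0.08],"yaw":0},{"xyz":[0,0,-0.08],"yaw":0},{"xyz":[0,0,-0.07],"yaw":0}]'
python3 -m creep '[{"xyz":[0,0,0],"yaw":0},{"xyz":[0,0,0],"yaw":0},{"xyz":[0,0,0],"yaw":0},{"xyz":[0,0,0],"yaw":0},{"xyz":[0,0,0],"yaw":0},{"xyz":[0,0,0],"yaw":0},{"xyz":[0,0,0],"yaw":0},{"xyz":[0,0,0],"yaw":0}]' 0 20
python3 - <<'E'
from m import *
st()
t=cv2.imread("pics/t4.png");k=6;roi=(238,155,342,215);g=cv2.GaussianBlur(cv2.cvtColor(crop(t,roi,k),cv2.COLOR_BGR2GRAY),(0,0),2)
print(np.bincount((g.ravel()//8)))
S={"red":((315.24,199.1),(282,201.5)),"yellow":((297.13,197.38),(275.83,213.83)),"green":((279.05,195.29),(269.71,226.74)),"blue":((261.08,193.29),(262.83,240.26))}
A={n:np.array([cast(n,S[c][i],.05)[:2] for c in S]) for i,n in enumerate(("top","side"))}
for n in A:
    v=A[n][3]-A[n][0];print(n,A[n].round(4).tolist(),"y axis",np.degrees(np.arctan2(v[1],v[0])),"len",np.linalg.norm(v),"mean",A[n].mean(0))
E
```

```text
t: 17.78
eef_pos: [0.4468, 0.0391, 0.1591]
orientation: [0.001, 0.325, 0.946, 0.0]
ft_force: [0.2, 0.2, -0.1]
gripper_width: 0.0601
finger_force: 0.0
t: 18.45
eef_pos: [0.447, 0.0379, 0.0201]
orientation: [0.001, 0.086, 0.996, -0.0]
ft_force: [0.7, 0.1, -0.1]
gripper_width: 0.0601
finger_force: 0.0
t: 19.12
eef_pos: [0.4464, 0.0385, 0.0208]
orientation: [0.0, 0.085, 0.996, -0.0]
ft_force: [0.7, -0.4, -1.3]
gripper_width: 0.0358
finger_force: 25.5
t 19.12 tcp [0.4464 0.0385 0.0208] close yaw 80.21 F [ 0.7 -0.4 -1.3] w 35.8 ff 25.5 q [-0.08 -0.14  2.18 -0.    1.1  -1.48]
[     0      6   1326   6392   9119  40850   9002   3970   3079   5285
   2348   2289   2452   3058   3915 107031  24518]
top [[0.5919, -0.0521], [0.5956, 0.0037], [0.6004, 0.0594], [0.605, 0.115]] y axis 85.50550318004667 len 0.16756928197260068 mean [0.59821384 0.03148825]
side [[0.5914, -0.0551], [0.596, 0.0012], [0.5996, 0.0571], [0.6044, 0.113]] y axis 85.57999985330892 len 0.1686387823166739 mean [0.59785638 0.02907267]
```

```bash
python3 -m creep '[{"xyz":[0,0,0],"yaw":0},{"xyz":[0,0,0],"yaw":0},{"xyz":[0,0,0],"yaw":0},{"xyz":[0,0,0],"yaw":-0.038},{"xyz":[0,0,0],"yaw":-0.038},{"xyz":[0,0,0],"yaw":-0.038},{"xyz":[0,0,0],"yaw":-0.038},{"xyz":[0,0,0],"yaw":-0.038}]' 72 20
python3 -m creep '[{"xyz":[0,0,0],"yaw":-0.039},{"xyz":[0,0,0],"yaw":-0.039},{"xyz":[0,0,0],"yaw":-0.039},{"xyz":[0,0,0],"yaw":-0.039},{"xyz":[0,0,0],"yaw":-0.039},{"xyz":[0,0,0],"yaw":-0.039},{"xyz":[0,0,0],"yaw":-0.039},{"xyz":[0,0,0],"yaw":-0.038}]'
python3 -m creep '[{"xyz":[0,0,0],"yaw":0},{"xyz":[0,0,0],"yaw":0},{"xyz":[0,0,0],"yaw":0},{"xyz":[0,0,0],"yaw":0},{"xyz":[0,0,0],"yaw":0},{"xyz":[0,0,0],"yaw":0},{"xyz":[0,0,0],"yaw":0},{"xyz":[0,0,0],"yaw":0}]' 0 40
python3 - <<'E'
from m import *
st()
s=eyes.camera("side");cv2.imwrite("pics/s5.png",s)
# far deck edge in the side view, blurred gray
import numpy as np
t=cv2.imread("pics/t4.png");s=cv2.imread("pics/s4.png")
a=np.radians(-4.46);ex=np.array([np.cos(a),np.sin(a)]);ey=np.array([-ex[1],ex[0]])
for n,im in(("top",t),("side",s)):
    g=cv2.GaussianBlur(cv2.cvtColor(im,cv2.COLOR_BGR2GRAY),(0,0),.6).astype(np.float32)
    def prof(base,dr,L):
        ds=np.arange(-L,L,.0002);uv=np.array([proj(n,[*(base+dr*d),.05]) for d in ds],np.float32)
        return ds,cv2.remap(g,uv[:,0].reshape(1,-1),uv[:,1].reshape(1,-1),cv2.INTER_LINEAR)[0]
    c=np.array([.630,.030]);E=[]
    for y in np.arange(-.1,.101,.02):
        ds,p=prof(c+ey*y+ex*.04,ex,.012);E.append(ds[np.argmax(np.gradient(p))])
    print(n,"far edge dev mm",(np.array(E)*1e3).round(1),np.median(E)*1e3)
    for sg in(1,-1):
        E=[]
        for x in np.arange(-.02,.036,.01):
            ds,p=prof(c+ex*x+ey*sg*.12,ey*sg,.010);E.append(ds[np.argmax(np.gradient(p))])
        print(n,"end",sg,(np.array(E)*1e3).round(1))
E
```

```text
t: 19.78
eef_pos: [0.4463, 0.0385, 0.0205]
orientation: [0.0, 0.377, 0.926, 0.0]
ft_force: [1.0, 0.0, 0.5]
gripper_width: 0.0718
finger_force: 0.0
t: 20.45
eef_pos: [0.4463, 0.0385, 0.0205]
orientation: [0.0, 0.768, 0.641, 0.0]
ft_force: [-0.5, -0.2, 0.7]
gripper_width: 0.0723
finger_force: 0.0
t: 21.12
eef_pos: [0.4465, 0.0384, 0.0206]
orientation: [0.0, 0.766, 0.643, 0.0]
ft_force: [-0.7, -0.6, 1.3]
gripper_width: 0.0413
finger_force: 41.5
t 21.12 tcp [0.4465 0.0384 0.0206] close yaw -9.96 F [-0.7 -0.6  1.3] w 41.3 ff 41.5 q [-0.08 -0.14  2.18 -0.    1.1   0.09]
top far edge dev mm [ 0.4  1.4 -1.8  1.4 -0.6  0.4  2.  -2.6 -1.2  0.6  2.4] 0.4000000000000323
top end 1 [-1.8 -2.6  0.  -4.  -1.6 -1.8]
top end -1 [ 2.8 -0.4 -1.   1.4  1.2  0.6]
side far edge dev mm [-0.2 -0.2 -0.6 -0.4 -0.8 -2.  -0.8 -0.8  0.2  1.4 -0.8] -0.5999999999999703
side end 1 [9.6 3.2 6.6 9.8 6.  8.4]
side end -1 [2.  4.  3.  3.4 5.2 2.4]
```

```bash
python3 -m creep '[{"xyz":[0,0,0.02],"yaw":0},{"xyz":[0,0,0.04],"yaw":0},{"xyz":[0,0,0.05],"yaw":0},{"xyz":[0,0,0.06],"yaw":0},{"xyz":[0,0,0.06],"yaw":0},{"xyz":[0,0,0.05],"yaw":0},{"xyz":[0,0,0.04],"yaw":0},{"xyz":[0,0,0.04],"yaw":0}]'
python3 -m creep '[{"xyz":[0.04,-0.02,0],"yaw":0.0038},{"xyz":[0.08,-0.04,0],"yaw":0.0038},{"xyz":[0.09,-0.05,0],"yaw":0.0038},{"xyz":[0.09,-0.05,0],"yaw":0.0038},{"xyz":[0.09,-0.05,0],"yaw":0.0038},{"xyz":[0.09,-0.05,0],"yaw":0.0038},{"xyz":[0.07,-0.04,0],"yaw":0.0038},{"xyz":[0.041,-0.0167,0],"yaw":0.0038}]'
python3 -m creep '[{"xyz":[0,0,-0.02],"yaw":0},{"xyz":[0,0,-0.04],"yaw":0},{"xyz":[0,0,-0.04],"yaw":0},{"xyz":[0,0,-0.03],"yaw":0},{"xyz":[0,0,-0.02],"yaw":0},{"xyz":[0,0,-0.01],"yaw":0},{"xyz":[0,0,0],"yaw":0},{"xyz":[0,0,0],"yaw":0}]'
python3 - <<'E'
from m import *
st();go(.6238,-.0566,.0486)
t=eyes.camera("top");s=eyes.camera("side")
cv2.imwrite("pics/t6.png",t);cv2.imwrite("pics/s6.png",s)
for c in("yellow","green","blue"): print(c,blobs(t,c,(235,220,365,270))[0],blobs(s,c,(290,180,350,275))[0])
E
```

```text
t: 21.83
eef_pos: [0.4458, 0.0385, 0.129]
orientation: [-0.0, 0.766, 0.643, -0.0]
ft_force: [0.6, -0.8, -1.1]
gripper_width: 0.0415
finger_force: 41.2
t: 22.5
eef_pos: [0.625, -0.0582, 0.1279]
orientation: [-0.0, 0.735, 0.679, -0.0]
ft_force: [-0.4, -0.6, -0.5]
gripper_width: 0.041
finger_force: 41.3
t: 23.17
eef_pos: [0.6234, -0.0564, 0.0805]
orientation: [0.0, 0.734, 0.679, 0.0]
ft_force: [0.6, 0.3, -0.8]
gripper_width: 0.0411
finger_force: 41.3
t 23.17 tcp [ 0.6234 -0.0564  0.0805] close yaw -4.49 F [ 0.6  0.3 -0.8] w 41.1 ff 41.3 q [-0.21  0.19  1.73  0.    1.22 -0.13]
total units [ 0.0014 -0.0008 -0.1063]
yellow [] [(168, array([329.71, 209.94]))]
green [(109, array([253.65, 235.54]))] [(162, array([307.2 , 259.09]))]
blue [(120, array([348.47, 248.72]))] [(142, array([336.65, 191.74]))]
```

```bash
python3 -m creep '[{"xyz":[0.001,-0.001,-0.02],"yaw":0},{"xyz":[0,0,-0.012],"yaw":0},{"xyz":[0,0,-0.008],"yaw":0},{"xyz":[0,0,-0.008],"yaw":0},{"xyz":[0,0,0],"yaw":0},{"xyz":[0,0,0],"yaw":0},{"xyz":[0,0,0],"yaw":0},{"xyz":[0,0,0],"yaw":0}]'
python3 -c "
from h import *
st()"
```

```text
t: 23.93
eef_pos: [0.624, -0.0569, 0.0662]
orientation: [0.0, 0.734, 0.679, 0.0]
ft_force: [0.2, -0.4, -1.2]
gripper_width: 0.0413
finger_force: 41.3
t 23.93 tcp [ 0.624  -0.0569  0.0662] close yaw -4.50 F [ 0.2 -0.4 -1.2] w 41.3 ff 41.3 q [-0.21  0.21  1.73 -0.    1.2  -0.13]
```

```bash
python3 -m creep '[{"xyz":[0,0,-0.008],"yaw":0},{"xyz":[0,0,-0.008],"yaw":0},{"xyz":[0,0,-0.008],"yaw":0},{"xyz":[0,0,-0.008],"yaw":0},{"xyz":[0,0,-0.008],"yaw":0},{"xyz":[0,0,-0.008],"yaw":0},{"xyz":[0,0,0],"yaw":0},{"xyz":[0,0,0],"yaw":0}]'
python3 -c "
from h import *
st()"
python3 -m creep '[{"xyz":[0,0,-0.007],"yaw":0},{"xyz":[0,0,-0.007],"yaw":0},{"xyz":[0,0,-0.005],"yaw":0},{"xyz":[0,0,0],"yaw":0},{"xyz":[0,0,0],"yaw":0},{"xyz":[0,0,0],"yaw":0},{"xyz":[0,0,0],"yaw":0},{"xyz":[0,0,0],"yaw":0}]'
python3 -c "
from h import *
st()"
```

```text
t: 24.6
eef_pos: [0.6234, -0.0567, 0.0511]
orientation: [-0.0, 0.734, 0.679, -0.0]
ft_force: [-0.1, 0.8, -0.5]
gripper_width: 0.0412
finger_force: 41.3
t 24.60 tcp [ 0.6234 -0.0567  0.0511] close yaw -4.50 F [-0.1  0.8 -0.5] w 41.2 ff 41.3 q [-0.21  0.23  1.74  0.    1.18 -0.13]
t: 25.27
eef_pos: [0.6242, -0.0568, 0.0486]
orientation: [-0.0, 0.734, 0.679, -0.0]
ft_force: [-6.4, 2.9, 11.6]
gripper_width: 0.041
finger_force: 42.8
t 25.27 tcp [ 0.6242 -0.0568  0.0486] close yaw -4.50 F [-6.4  2.9 11.6] w 41.0 ff 42.8 q [-0.21  0.23  1.74  0.    1.17 -0.13]
```

```bash
python3 -m creep '[{"xyz":[0,0,0.006],"yaw":0},{"xyz":[0,0,0],"yaw":0},{"xyz":[0,0,0],"yaw":0},{"xyz":[0,0,0.03],"yaw":0},{"xyz":[0,0,0.08],"yaw":0},{"xyz":[0,0,0.09],"yaw":0},{"xyz":[0,0,0.09],"yaw":0},{"xyz":[0,0,0.09],"yaw":0}]' 66 20
python3 -m creep '[{"xyz":[-0.0722,-0.007,0],"yaw":-0.0375},{"xyz":[-0.0722,-0.007,0],"yaw":-0.0375},{"xyz":[-0.0722,-0.007,0],"yaw":-0.0375},{"xyz":[-0.0722,-0.007,0],"yaw":-0.0375},{"xyz":[-0.0722,-0.007,0],"yaw":-0.0375},{"xyz":[-0.0722,-0.007,0],"yaw":-0.0375},{"xyz":[-0.0722,-0.007,0],"yaw":-0.0375},{"xyz":[-0.0722,-0.007,0],"yaw":-0.0375}]'
python3 -m creep '[{"xyz":[0,0,0],"yaw":-0.031},{"xyz":[0,0,0],"yaw":-0.03},{"xyz":[0,0,0],"yaw":0},{"xyz":[0,0,0],"yaw":0},{"xyz":[0,0,0],"yaw":0},{"xyz":[0,0,0],"yaw":0},{"xyz":[0,0,0],"yaw":0},{"xyz":[0,0,0],"yaw":0}]'
python3 - <<'E'
from m import *
st();go(.4508,-.0735,.021)
t=eyes.camera("top");s=eyes.camera("side");cv2.imwrite("pics/t7.png",t);cv2.imwrite("pics/s7.png",s)
for c in("red","yellow","green","blue"): print(c,blobs(t,c,(235,180,365,270))[0],blobs(s,c,(230,180,350,275))[0])
E
```

```text
t: 25.93
eef_pos: [0.6236, -0.0569, 0.1631]
orientation: [-0.0, 0.734, 0.679, -0.0]
ft_force: [0.8, -0.5, -0.2]
gripper_width: 0.0659
finger_force: 0.0
t: 26.6
eef_pos: [0.4495, -0.0737, 0.162]
orientation: [0.0, 0.963, 0.269, 0.0]
ft_force: [-0.9, -0.4, 0.8]
gripper_width: 0.066
finger_force: 0.0
t: 27.27
eef_pos: [0.4506, -0.0736, 0.1617]
orientation: [-0.0, 0.984, 0.178, -0.0]
ft_force: [-0.3, 0.2, -0.0]
gripper_width: 0.0659
finger_force: 0.0
t 27.27 tcp [ 0.4506 -0.0736  0.1617] close yaw -69.44 F [-0.3  0.2 -0. ] w 65.9 ff 0.0 q [-0.33 -0.32  2.07  0.    1.39  0.89]
total units [ 7.000e-04  3.000e-04 -4.688e-01]
red [(250, array([316.58, 190.82])), (264, array([313.23, 247.17])), (749, array([339.06, 244.46])), (140, array([359.79, 256.89]))] [(177, array([271.18, 196.67])), (41, array([282.02, 201.59])), (14, array([283.93, 210.57]))]
yellow [(69, array([296.86, 197.17]))] [(163, array([329.73, 209.92])), (41, array([275.8 , 213.98])), (21, array([278.57, 221.76]))]
green [(49, array([279.04, 195.08])), (110, array([253.68, 235.68]))] [(31, array([269.65, 226.65])), (161, array([307.1 , 259.04]))]
blue [(57, array([261.11, 193.37]))] [(121, array([336.5 , 192.24])), (40, array([262.98, 240.22])), (13, array([265.54, 247.69]))]
```

Nothing was knocked: the yellow module has not moved. I'm squeezing it along y, turning, then squeezing along x.

```bash
python3 -m creep '[{"xyz":[0,0,-0.07],"yaw":0},{"xyz":[0,0,-0.08],"yaw":0},{"xyz":[0,0,-0.08],"yaw":0},{"xyz":[0,0,-0.08],"yaw":0},{"xyz":[0,0,-0.08],"yaw":0},{"xyz":[0,0,-0.05],"yaw":0},{"xyz":[0,0,-0.029],"yaw":0},{"xyz":[0,0,0],"yaw":0}]'
python3 -m creep '[{"xyz":[0,0,0],"yaw":0},{"xyz":[0,0,0],"yaw":0},{"xyz":[0,0,0],"yaw":0},{"xyz":[0,0,0],"yaw":0},{"xyz":[0,0,0],"yaw":0},{"xyz":[0,0,0],"yaw":0},{"xyz":[0,0,0],"yaw":0},{"xyz":[0,0,0],"yaw":0}]' 0 20
python3 -m creep '[{"xyz":[0,0,0],"yaw":0},{"xyz":[0,0,0],"yaw":0},{"xyz":[0,0,0],"yaw":0},{"xyz":[0,0,0],"yaw":0.038},{"xyz":[0,0,0],"yaw":0.038},{"xyz":[0,0,0],"yaw":0.038},{"xyz":[0,0,0],"yaw":0.038},{"xyz":[0,0,0],"yaw":0.038}]' 72 20
python3 -m creep '[{"xyz":[0,0,0],"yaw":0.039},{"xyz":[0,0,0],"yaw":0.039},{"xyz":[0,0,0],"yaw":0.039},{"xyz":[0,0,0],"yaw":0.039},{"xyz":[0,0,0],"yaw":0.039},{"xyz":[0,0,0],"yaw":0.039},{"xyz":[0,0,0],"yaw":0.039},{"xyz":[0,0,0],"yaw":0.037}]'
python3 -m creep '[{"xyz":[0,0,0],"yaw":0},{"xyz":[0,0,0],"yaw":0},{"xyz":[0,0,0],"yaw":0},{"xyz":[0,0,0],"yaw":0},{"xyz":[0,0,0],"yaw":0},{"xyz":[0,0,0],"yaw":0},{"xyz":[0,0,0],"yaw":0},{"xyz":[0,0,0],"yaw":0}]' 0 40
python3 -m creep '[{"xyz":[0,0,0.02],"yaw":0},{"xyz":[0,0,0.04],"yaw":0},{"xyz":[0,0,0.05],"yaw":0},{"xyz":[0,0,0.06],"yaw":0},{"xyz":[0,0,0.06],"yaw":0},{"xyz":[0,0,0.05],"yaw":0},{"xyz":[0,0,0.04],"yaw":0},{"xyz":[0,0,0.04],"yaw":0}]'
python3 -c "
from h import *
st();go(.6281,-.0008,.08)"
```

```text
t: 28.03
eef_pos: [0.4488, -0.0731, 0.0189]
orientation: [-0.001, 0.984, 0.178, -0.002]
ft_force: [-0.2, -0.3, -0.1]
gripper_width: 0.0659
finger_force: 0.0
t: 28.7
eef_pos: [0.4519, -0.0741, 0.0226]
orientation: [0.001, 0.984, 0.178, 0.001]
ft_force: [-0.6, 0.3, 6.3]
gripper_width: 0.0359
finger_force: 21.3
t: 29.37
eef_pos: [0.4501, -0.0735, 0.0206]
orientation: [-0.0, 0.887, 0.462, -0.0]
ft_force: [0.3, 0.4, 0.2]
gripper_width: 0.072
finger_force: 0.0
t: 30.03
eef_pos: [0.4501, -0.0735, 0.0206]
orientation: [-0.0, 0.567, 0.823, -0.0]
ft_force: [0.2, -0.1, -0.3]
gripper_width: 0.0719
finger_force: 0.0
t: 30.7
eef_pos: [0.4505, -0.0736, 0.021]
orientation: [0.0, 0.57, 0.822, 0.0]
ft_force: [-0.1, -0.1, 0.7]
gripper_width: 0.0411
finger_force: 41.7
t: 31.37
eef_pos: [0.4503, -0.0736, 0.1299]
orientation: [-0.0, 0.57, 0.822, -0.0]
ft_force: [0.6, -0.1, -1.5]
gripper_width: 0.0413
finger_force: 41.6
t 31.37 tcp [ 0.4503 -0.0736  0.1299] close yaw 20.52 F [ 0.6 -0.1 -1.5] w 41.3 ff 41.6 q [-0.33 -0.28  2.09 -0.    1.33 -0.68]
total units [ 0.5925  0.2426 -0.1664]
```

```bash
python3 -m creep '[{"xyz":[0.04,0.016,0],"yaw":-0.0174},{"xyz":[0.08,0.033,0],"yaw":-0.0174},{"xyz":[0.09,0.037,0],"yaw":-0.0174},{"xyz":[0.09,0.037,0],"yaw":-0.0174},{"xyz":[0.09,0.037,0],"yaw":-0.0174},{"xyz":[0.09,0.037,0],"yaw":-0.0174},{"xyz":[0.07,0.028,0],"yaw":-0.0174},{"xyz":[0.0425,0.0176,0],"yaw":-0.0174}]'
python3 -m creep '[{"xyz":[0,0,-0.02],"yaw":0},{"xyz":[0,0,-0.04],"yaw":0},{"xyz":[0,0,-0.04],"yaw":0},{"xyz":[0,0,-0.03],"yaw":0},{"xyz":[0,0,-0.02],"yaw":0},{"xyz":[0,0,-0.012],"yaw":0},{"xyz":[0,0,0],"yaw":0},{"xyz":[0,0,0],"yaw":0}]'
python3 -c "
from h import *
st();go(.6281,-.0008,.0486)"
```

```text
t: 32.03
eef_pos: [0.6298, 0.0002, 0.1286]
orientation: [-0.0, 0.735, 0.678, -0.0]
ft_force: [0.3, -0.3, -0.8]
gripper_width: 0.0415
finger_force: 41.6
t: 32.7
eef_pos: [0.6281, -0.001, 0.0804]
orientation: [-0.0, 0.735, 0.678, -0.0]
ft_force: [0.6, 0.1, -0.5]
gripper_width: 0.041
finger_force: 41.6
t 32.70 tcp [ 0.6281 -0.001   0.0804] close yaw -4.55 F [ 0.6  0.1 -0.5] w 41.0 ff 41.6 q [-0.12  0.19  1.72  0.    1.23 -0.04]
total units [ 1.000e-04  8.000e-04 -1.059e-01]
```

```bash
python3 -m creep '[{"xyz":[0,0.001,-0.02],"yaw":0},{"xyz":[0,0,-0.012],"yaw":0},{"xyz":[0,0,-0.008],"yaw":0},{"xyz":[0,0,-0.008],"yaw":0},{"xyz":[0,0,0],"yaw":0},{"xyz":[0,0,0],"yaw":0},{"xyz":[0,0,0],"yaw":0},{"xyz":[0,0,0],"yaw":0}]'
python3 -m creep '[{"xyz":[0,0,-0.008],"yaw":0},{"xyz":[0,0,-0.008],"yaw":0},{"xyz":[0,0,-0.008],"yaw":0},{"xyz":[0,0,-0.008],"yaw":0},{"xyz":[0,0,-0.008],"yaw":0},{"xyz":[0,0,-0.008],"yaw":0},{"xyz":[0,0,0],"yaw":0},{"xyz":[0,0,0],"yaw":0}]'
python3 -m creep '[{"xyz":[0,0,-0.007],"yaw":0},{"xyz":[0,0,-0.007],"yaw":0},{"xyz":[0,0,-0.005],"yaw":0},{"xyz":[0,0,0],"yaw":0},{"xyz":[0,0,0],"yaw":0},{"xyz":[0,0,0],"yaw":0},{"xyz":[0,0,0],"yaw":0},{"xyz":[0,0,0],"yaw":0}]'
python3 - <<'E'
from m import *
st()
t=eyes.camera("top");s=eyes.camera("side");cv2.imwrite("pics/t8.png",t);cv2.imwrite("pics/s8.png",s)
for c in("green","blue"): print(c,blobs(t,c,(235,220,365,270))[0],blobs(s,c,(290,180,350,275))[0])
E
```

```text
t: 33.37
eef_pos: [0.6284, 0.0001, 0.0658]
orientation: [-0.0, 0.735, 0.679, 0.001]
ft_force: [2.2, 5.4, -3.1]
gripper_width: 0.0414
finger_force: 41.4
t: 34.03
eef_pos: [0.6287, 0.0003, 0.052]
orientation: [-0.0, 0.734, 0.679, 0.001]
ft_force: [1.1, 5.6, -1.3]
gripper_width: 0.041
finger_force: 41.6
t: 34.7
eef_pos: [0.629, 0.0003, 0.049]
orientation: [-0.0, 0.734, 0.679, 0.001]
ft_force: [-4.2, 6.0, 11.4]
gripper_width: 0.0412
finger_force: 43.0
t 34.70 tcp [6.29e-01 3.00e-04 4.90e-02] close yaw -4.51 F [-4.2  6.  11.4] w 41.2 ff 43.0 q [-0.12  0.23  1.73  0.    1.17 -0.04]
green [(107, array([253.66, 235.58]))] [(163, array([307.23, 259.06]))]
blue [(96, array([348.38, 248.61]))] [(119, array([336.68, 192.51]))]
```

```bash
python3 -m creep '[{"xyz":[0,0,0.006],"yaw":0},{"xyz":[0,0,0],"yaw":0},{"xyz":[0,0,0],"yaw":0},{"xyz":[0,0,0.03],"yaw":0},{"xyz":[0,0,0.08],"yaw":0},{"xyz":[0,0,0.09],"yaw":0},{"xyz":[0,0,0.09],"yaw":0},{"xyz":[0,0,0.09],"yaw":0}]' 66 20
python3 -m creep '[{"xyz":[-0.0645,0.055,0],"yaw":0.0375},{"xyz":[-0.0645,0.055,0],"yaw":0.0375},{"xyz":[-0.0645,0.055,0],"yaw":0.0375},{"xyz":[-0.0645,0.055,0],"yaw":0.0375},{"xyz":[-0.0645,0.055,0],"yaw":0.0375},{"xyz":[-0.0645,0.055,0],"yaw":0.0375},{"xyz":[-0.0645,0.055,0],"yaw":0.0375},{"xyz":[-0.0645,0.055,0],"yaw":0.0375}]'
python3 -m creep '[{"xyz":[0,0,0],"yaw":0.038},{"xyz":[0,0,0],"yaw":0.038},{"xyz":[0,0,0],"yaw":0.037},{"xyz":[0,0,0],"yaw":0},{"xyz":[0,0,0],"yaw":0},{"xyz":[0,0,0],"yaw":0},{"xyz":[0,0,0],"yaw":0},{"xyz":[0,0,0],"yaw":0}]'
python3 - <<'E'
from m import *
st();go(.4743,.132,.021)
t=eyes.camera("top");s=eyes.camera("side");cv2.imwrite("pics/t9.png",t);cv2.imwrite("pics/s9.png",s)
for c in("red","yellow","green","blue"): print(c,blobs(t,c,(235,180,365,270))[0],blobs(s,c,(230,180,350,275))[0])
E
```

```text
t: 35.47
eef_pos: [0.6279, -0.001, 0.1631]
orientation: [0.0, 0.735, 0.678, -0.0]
ft_force: [0.1, -0.7, -0.2]
gripper_width: 0.0657
finger_force: 0.0
t: 36.13
eef_pos: [0.4725, 0.1317, 0.1621]
orientation: [0.0, 0.344, 0.939, -0.0]
ft_force: [0.2, -0.1, 0.5]
gripper_width: 0.0659
finger_force: 0.0
t: 36.8
eef_pos: [0.4735, 0.1313, 0.1617]
orientation: [-0.0, 0.176, 0.984, -0.0]
ft_force: [0.9, -0.3, 0.4]
gripper_width: 0.0663
finger_force: 0.0
t 36.80 tcp [0.4735 0.1313 0.1617] close yaw 69.72 F [ 0.9 -0.3  0.4] w 66.3 ff 0.0 q [ 0.12 -0.22  1.99 -0.    1.37 -1.1 ]
total units [ 0.0026  0.0024 -0.4691]
red [(254, array([316.63, 190.77])), (330, array([265.33, 241.15])), (489, array([246.65, 228.81]))] [(170, array([271.44, 196.41])), (41, array([281.98, 201.41])), (15, array([283.93, 210.47]))]
yellow [(239, array([298.36, 189.87]))] [(182, array([264.75, 208.8 ])), (43, array([275.77, 213.93])), (19, array([278.37, 221.95]))]
green [(49, array([279.02, 195.06]))] [(33, array([269.64, 226.76])), (165, array([307.13, 258.93]))]
blue [(55, array([261.2 , 193.29])), (100, array([349.03, 248.64]))] [(117, array([336.39, 192.38])), (39, array([262.95, 240.38])), (15, array([265.6, 247.8]))]
```

```bash
python3 -m creep '[{"xyz":[0.0026,0.0024,-0.07],"yaw":0},{"xyz":[0,0,-0.08],"yaw":0},{"xyz":[0,0,-0.08],"yaw":0},{"xyz":[0,0,-0.08],"yaw":0},{"xyz":[0,0,-0.08],"yaw":0},{"xyz":[0,0,-0.05],"yaw":0},{"xyz":[0,0,-0.029],"yaw":0},{"xyz":[0,0,0],"yaw":0}]'
python3 -m creep '[{"xyz":[0,0,0],"yaw":0},{"xyz":[0,0,0],"yaw":0},{"xyz":[0,0,0],"yaw":0},{"xyz":[0,0,0],"yaw":0},{"xyz":[0,0,0],"yaw":0},{"xyz":[0,0,0],"yaw":0},{"xyz":[0,0,0],"yaw":0},{"xyz":[0,0,0],"yaw":0}]' 0 20
python3 -m creep '[{"xyz":[0,0,0],"yaw":0},{"xyz":[0,0,0],"yaw":0},{"xyz":[0,0,0],"yaw":0},{"xyz":[0,0,0],"yaw":-0.038},{"xyz":[0,0,0],"yaw":-0.038},{"xyz":[0,0,0],"yaw":-0.038},{"xyz":[0,0,0],"yaw":-0.038},{"xyz":[0,0,0],"yaw":-0.038}]' 72 20
python3 -m creep '[{"xyz":[0,0,0],"yaw":-0.039},{"xyz":[0,0,0],"yaw":-0.039},{"xyz":[0,0,0],"yaw":-0.039},{"xyz":[0,0,0],"yaw":-0.039},{"xyz":[0,0,0],"yaw":-0.039},{"xyz":[0,0,0],"yaw":-0.039},{"xyz":[0,0,0],"yaw":-0.039},{"xyz":[0,0,0],"yaw":-0.037}]'
python3 -m creep '[{"xyz":[0,0,0],"yaw":0},{"xyz":[0,0,0],"yaw":0},{"xyz":[0,0,0],"yaw":0},{"xyz":[0,0,0],"yaw":0},{"xyz":[0,0,0],"yaw":0},{"xyz":[0,0,0],"yaw":0},{"xyz":[0,0,0],"yaw":0},{"xyz":[0,0,0],"yaw":0}]' 0 40
python3 -m creep '[{"xyz":[0,0,0.02],"yaw":0},{"xyz":[0,0,0.04],"yaw":0},{"xyz":[0,0,0.05],"yaw":0},{"xyz":[0,0,0.06],"yaw":0},{"xyz":[0,0,0.06],"yaw":0},{"xyz":[0,0,0.05],"yaw":0},{"xyz":[0,0,0.04],"yaw":0},{"xyz":[0,0,0.04],"yaw":0}]'
python3 -c "
from h import *
st();go(.6326,.0556,.08)"
```

```text
t: 37.57
eef_pos: [0.4725, 0.1319, 0.0188]
orientation: [-0.002, 0.176, 0.984, -0.001]
ft_force: [0.3, 0.2, 0.0]
gripper_width: 0.0661
finger_force: 0.0
t: 38.23
eef_pos: [0.4757, 0.1324, 0.0227]
orientation: [0.001, 0.175, 0.985, 0.0]
ft_force: [-0.7, 0.8, 6.6]
gripper_width: 0.0355
finger_force: 24.2
t: 38.9
eef_pos: [0.4737, 0.1321, 0.0205]
orientation: [-0.0, 0.46, 0.888, -0.0]
ft_force: [-1.0, 0.3, 0.2]
gripper_width: 0.0718
finger_force: 0.0
t: 39.57
eef_pos: [0.4737, 0.1321, 0.0205]
orientation: [-0.0, 0.822, 0.57, -0.0]
ft_force: [0.2, -0.1, 0.5]
gripper_width: 0.072
finger_force: 0.0
t: 40.23
eef_pos: [0.4741, 0.1322, 0.0209]
orientation: [-0.0, 0.82, 0.572, -0.0]
ft_force: [-0.3, -0.1, -0.1]
gripper_width: 0.0413
finger_force: 41.5
t: 40.9
eef_pos: [0.4745, 0.1322, 0.1308]
orientation: [0.0, 0.82, 0.572, 0.001]
ft_force: [0.7, -0.9, -1.1]
gripper_width: 0.0411
finger_force: 41.4
t 40.90 tcp [0.4745 0.1322 0.1308] close yaw -20.19 F [ 0.7 -0.9 -1.1] w 41.1 ff 41.4 q [ 0.12 -0.19  2.01 -0.    1.31  0.47]
total units [ 0.5271 -0.2554 -0.1694]
```

```bash
python3 -m creep '[{"xyz":[0.04,-0.018,0],"yaw":0.0109},{"xyz":[0.07,-0.035,0],"yaw":0.0109},{"xyz":[0.08,-0.04,0],"yaw":0.0109},{"xyz":[0.08,-0.04,0],"yaw":0.0109},{"xyz":[0.08,-0.04,0],"yaw":0.0109},{"xyz":[0.08,-0.04,0],"yaw":0.0109},{"xyz":[0.06,-0.028,0],"yaw":0.0109},{"xyz":[0.0371,-0.0173,0],"yaw":0.0109}]'
python3 -m creep '[{"xyz":[0,0,-0.02],"yaw":0},{"xyz":[0,0,-0.04],"yaw":0},{"xyz":[0,0,-0.04],"yaw":0},{"xyz":[0,0,-0.03],"yaw":0},{"xyz":[0,0,-0.02],"yaw":0},{"xyz":[0,0,-0.015],"yaw":0},{"xyz":[0,0,0],"yaw":0},{"xyz":[0,0,0],"yaw":0}]'
python3 -c "
from h import *
st();go(.6325,.0547,.0486)"
```

```text
t: 41.57
eef_pos: [0.634, 0.0534, 0.1292]
orientation: [0.0, 0.734, 0.679, -0.0]
ft_force: [-0.6, 0.4, -0.8]
gripper_width: 0.0414
finger_force: 41.4
t: 42.23
eef_pos: [0.6321, 0.0549, 0.0793]
orientation: [-0.0, 0.734, 0.679, -0.0]
ft_force: [0.4, 0.1, -1.1]
gripper_width: 0.0413
finger_force: 41.4
t 42.23 tcp [0.6321 0.0549 0.0793] close yaw -4.49 F [ 0.4  0.1 -1.1] w 41.3 ff 41.4 q [-0.03  0.21  1.71 -0.    1.23  0.05]
total units [ 0.0012 -0.0006 -0.1025]
```

```bash
python3 -m creep '[{"xyz":[0.001,0,-0.02],"yaw":0},{"xyz":[0,0,-0.01],"yaw":0},{"xyz":[0,0,-0.008],"yaw":0},{"xyz":[0,0,-0.006],"yaw":0},{"xyz":[0,0,0],"yaw":0},{"xyz":[0,0,0],"yaw":0},{"xyz":[0,0,0],"yaw":0},{"xyz":[0,0,0],"yaw":0}]'
python3 -m creep '[{"xyz":[0,0,-0.008],"yaw":0},{"xyz":[0,0,-0.008],"yaw":0},{"xyz":[0,0,-0.008],"yaw":0},{"xyz":[0,0,-0.008],"yaw":0},{"xyz":[0,0,-0.008],"yaw":0},{"xyz":[0,0,-0.008],"yaw":0},{"xyz":[0,0,0],"yaw":0},{"xyz":[0,0,0],"yaw":0}]'
python3 -m creep '[{"xyz":[0,0,-0.007],"yaw":0},{"xyz":[0,0,-0.007],"yaw":0},{"xyz":[0,0,-0.005],"yaw":0},{"xyz":[0,0,0],"yaw":0},{"xyz":[0,0,0],"yaw":0},{"xyz":[0,0,0],"yaw":0},{"xyz":[0,0,0],"yaw":0},{"xyz":[0,0,0],"yaw":0}]'
python3 - <<'E'
from m import *
st()
t=eyes.camera("top");s=eyes.camera("side");cv2.imwrite("pics/t10.png",t);cv2.imwrite("pics/s10.png",s)
for c in("blue",): print(c,blobs(t,c,(235,220,365,270))[0],blobs(s,c,(290,180,350,275))[0])
E
```

```text
t: 42.9
eef_pos: [0.6329, 0.0546, 0.0665]
orientation: [0.0, 0.734, 0.679, 0.0]
ft_force: [0.7, 0.8, -1.1]
gripper_width: 0.0412
finger_force: 41.4
t: 43.57
eef_pos: [0.6324, 0.0547, 0.0515]
orientation: [-0.0, 0.734, 0.679, -0.0]
ft_force: [-0.4, -1.2, -0.5]
gripper_width: 0.041
finger_force: 41.4
t: 44.23
eef_pos: [0.6332, 0.0547, 0.0488]
orientation: [0.0, 0.734, 0.679, 0.0]
ft_force: [-5.7, -0.0, 10.1]
gripper_width: 0.0411
finger_force: 42.8
t 44.23 tcp [0.6332 0.0547 0.0488] close yaw -4.49 F [-5.7 -0.  10.1] w 41.1 ff 42.8 q [-0.03  0.25  1.72 -0.    1.18  0.05]
blue [(102, array([348.34, 248.55]))] [(115, array([336.63, 192.46]))]
```

```bash
python3 -m creep '[{"xyz":[0,0,0.006],"yaw":0},{"xyz":[0,0,0],"yaw":0},{"xyz":[0,0,0],"yaw":0},{"xyz":[0,0,0.03],"yaw":0},{"xyz":[0,0,0.08],"yaw":0},{"xyz":[0,0,0.09],"yaw":0},{"xyz":[0,0,0.09],"yaw":0},{"xyz":[0,0,0.09],"yaw":0}]' 66 20
python3 -m creep '[{"xyz":[-0.0633,-0.0716,0],"yaw":0.0375},{"xyz":[-0.0633,-0.0716,0],"yaw":0.0375},{"xyz":[-0.0633,-0.0716,0],"yaw":0.0375},{"xyz":[-0.0633,-0.0716,0],"yaw":0.0375},{"xyz":[-0.0633,-0.0716,0],"yaw":0.0375},{"xyz":[-0.0633,-0.0716,0],"yaw":0.0375},{"xyz":[-0.0633,-0.0716,0],"yaw":0.0375},{"xyz":[-0.0633,-0.0716,0],"yaw":0.0375}]'
python3 -m creep '[{"xyz":[-0.0633,-0.0716,0],"yaw":0.0375},{"xyz":[-0.0633,-0.0716,0],"yaw":0.0375},{"xyz":[0,0,0],"yaw":0.0375},{"xyz":[0,0,0],"yaw":0.0375},{"xyz":[0,0,0],"yaw":0.0375},{"xyz":[0,0,0],"yaw":0},{"xyz":[0,0,0],"yaw":0},{"xyz":[0,0,0],"yaw":0}]'
python3 - <<'E'
from m import *
st();go(.4431,-.160,.021)
t=eyes.camera("top");s=eyes.camera("side");cv2.imwrite("pics/t11.png",t);cv2.imwrite("pics/s11.png",s)
for c in("red","yellow","green","blue"): print(c,blobs(t,c,(235,180,365,270))[0],blobs(s,c,(230,180,350,275))[0])
E
```

```text
t: 45.0
eef_pos: [0.6324, 0.0547, 0.1634]
orientation: [-0.0, 0.734, 0.679, -0.0]
ft_force: [0.2, 0.7, -0.2]
gripper_width: 0.066
finger_force: 0.0
t: 45.67
eef_pos: [0.4798, -0.118, 0.1624]
orientation: [0.0, 0.343, 0.939, -0.0]
ft_force: [0.4, -0.8, 1.3]
gripper_width: 0.0659
finger_force: 0.0
t: 46.33
eef_pos: [0.4428, -0.16, 0.1622]
orientation: [0.0, 0.06, 0.998, -0.0]
ft_force: [-0.2, -0.5, -0.1]
gripper_width: 0.066
finger_force: 0.0
t 46.33 tcp [ 0.4428 -0.16    0.1622] close yaw 83.12 F [-0.2 -0.5 -0.1] w 66.0 ff 0.0 q [-0.51 -0.28  2.03 -0.    1.39 -1.96]
total units [ 9.000e-04  2.000e-04 -4.706e-01]
red [(250, array([316.56, 190.97])), (235, array([353.75, 249.45])), (25, array([363.24, 249.32]))] [(168, array([271.32, 196.43])), (40, array([282.02, 201.45])), (13, array([283.85, 210.85]))]
yellow [(240, array([298.34, 189.85]))] [(184, array([264.84, 208.85])), (45, array([275.8 , 213.78])), (21, array([278.71, 221.43]))]
green [(110, array([280.08, 185.62])), (51, array([278.98, 195.1 ]))] [(162, array([258.01, 221.44])), (31, array([269.65, 226.65]))]
blue [(57, array([261.09, 193.37]))] [(135, array([336.71, 192.01])), (41, array([262.93, 240.2 ])), (13, array([265.54, 248.15]))]
```

```bash
python3 -m creep '[{"xyz":[0.0009,0,-0.08],"yaw":0},{"xyz":[0,0,-0.1],"yaw":0},{"xyz":[0,0,-0.1],"yaw":0},{"xyz":[0,0,-0.1],"yaw":0},{"xyz":[0,0,-0.06],"yaw":0},{"xyz":[0,0,-0.03],"yaw":0},{"xyz":[0,0,0],"yaw":0},{"xyz":[0,0,0],"yaw":0}]'
python3 -m creep '[{"xyz":[0,0,0],"yaw":0},{"xyz":[0,0,0],"yaw":0},{"xyz":[0,0,0],"yaw":0},{"xyz":[0,0,0],"yaw":0},{"xyz":[0,0,0],"yaw":0},{"xyz":[0,0,0],"yaw":0},{"xyz":[0,0,0],"yaw":0},{"xyz":[0,0,0],"yaw":0}]'
python3 -m creep '[{"xyz":[0,0,0],"yaw":0},{"xyz":[0,0,0],"yaw":0},{"xyz":[0,0,0],"yaw":0},{"xyz":[0,0,0],"yaw":0},{"xyz":[0,0,0],"yaw":0},{"xyz":[0,0,0],"yaw":0},{"xyz":[0,0,0],"yaw":0},{"xyz":[0,0,0],"yaw":0}]' 0 20
python3 -m creep '[{"xyz":[0,0,0],"yaw":0},{"xyz":[0,0,0],"yaw":0},{"xyz":[0,0,0],"yaw":0},{"xyz":[0,0,0],"yaw":-0.038},{"xyz":[0,0,0],"yaw":-0.038},{"xyz":[0,0,0],"yaw":-0.038},{"xyz":[0,0,0],"yaw":-0.038},{"xyz":[0,0,0],"yaw":-0.038}]' 72 20
python3 -m creep '[{"xyz":[0,0,0],"yaw":-0.039},{"xyz":[0,0,0],"yaw":-0.039},{"xyz":[0,0,0],"yaw":-0.039},{"xyz":[0,0,0],"yaw":-0.039},{"xyz":[0,0,0],"yaw":-0.039},{"xyz":[0,0,0],"yaw":-0.039},{"xyz":[0,0,0],"yaw":-0.039},{"xyz":[0,0,0],"yaw":-0.037}]'
python3 -m creep '[{"xyz":[0,0,0],"yaw":0},{"xyz":[0,0,0],"yaw":0},{"xyz":[0,0,0],"yaw":0},{"xyz":[0,0,0],"yaw":0},{"xyz":[0,0,0],"yaw":0},{"xyz":[0,0,0],"yaw":0},{"xyz":[0,0,0],"yaw":0},{"xyz":[0,0,0],"yaw":0}]' 0 40
python3 -m creep '[{"xyz":[0,0,0.02],"yaw":0},{"xyz":[0,0,0.04],"yaw":0},{"xyz":[0,0,0.05],"yaw":0},{"xyz":[0,0,0.06],"yaw":0},{"xyz":[0,0,0.06],"yaw":0},{"xyz":[0,0,0.05],"yaw":0},{"xyz":[0,0,0.04],"yaw":0},{"xyz":[0,0,0.04],"yaw":0}]'
python3 -c "
from h import *
st();go(.6368,.1111,.08)"
```

```text
t: 47.1
eef_pos: [0.4434, -0.1602, 0.0214]
orientation: [0.0, 0.059, 0.998, -0.0]
ft_force: [0.4, -0.7, 0.7]
gripper_width: 0.0663
finger_force: 0.0
t: 47.77
eef_pos: [0.443, -0.1601, 0.021]
orientation: [-0.0, 0.059, 0.998, -0.0]
ft_force: [-0.2, -1.1, 0.6]
gripper_width: 0.0657
finger_force: 0.0
t: 48.43
eef_pos: [0.4431, -0.1602, 0.021]
orientation: [0.0, 0.059, 0.998, -0.0]
ft_force: [0.1, -0.9, 0.8]
gripper_width: 0.036
finger_force: 20.6
t: 49.1
eef_pos: [0.4429, -0.1601, 0.0209]
orientation: [-0.0, 0.353, 0.936, 0.0]
ft_force: [1.0, 0.3, -0.4]
gripper_width: 0.0719
finger_force: 0.0
t: 49.77
eef_pos: [0.443, -0.1601, 0.0209]
orientation: [-0.0, 0.75, 0.662, -0.0]
ft_force: [-0.5, 0.2, -0.0]
gripper_width: 0.072
finger_force: 0.0
t: 50.43
eef_pos: [0.4432, -0.1602, 0.0211]
orientation: [0.0, 0.747, 0.664, 0.0]
ft_force: [0.2, -0.5, 0.8]
gripper_width: 0.0413
finger_force: 41.5
t: 51.1
eef_pos: [0.4428, -0.16, 0.1298]
orientation: [-0.0, 0.748, 0.664, -0.0]
ft_force: [-0.1, 0.0, -0.9]
gripper_width: 0.0413
finger_force: 41.3
t 51.10 tcp [ 0.4428 -0.16    0.1298] close yaw -6.75 F [-0.1  0.  -0.9] w 41.3 ff 41.3 q [-0.5  -0.24  2.06  0.    1.32 -0.39]
total units [ 0.6466  0.9037 -0.166 ]
```

```bash
python3 -m creep '[{"xyz":[0.027,0.038,0],"yaw":0.0016},{"xyz":[0.05,0.07,0],"yaw":0.0016},{"xyz":[0.06,0.084,0],"yaw":0.0016},{"xyz":[0.06,0.084,0],"yaw":0.0016},{"xyz":[0.06,0.084,0],"yaw":0.0016},{"xyz":[0.06,0.084,0],"yaw":0.0016},{"xyz":[0.06,0.084,0],"yaw":0.0016},{"xyz":[0.06,0.084,0],"yaw":0.0016}]'
python3 -m creep '[{"xyz":[0.06,0.084,0],"yaw":0},{"xyz":[0.06,0.084,0],"yaw":0},{"xyz":[0.05,0.07,0],"yaw":0},{"xyz":[0.0396,0.0537,0],"yaw":0},{"xyz":[0,0,0],"yaw":0},{"xyz":[0,0,0],"yaw":0},{"xyz":[0,0,0],"yaw":0},{"xyz":[0,0,0],"yaw":0}]'
python3 -m creep '[{"xyz":[0,0,-0.02],"yaw":0},{"xyz":[0,0,-0.04],"yaw":0},{"xyz":[0,0,-0.04],"yaw":0},{"xyz":[0,0,-0.03],"yaw":0},{"xyz":[0,0,-0.02],"yaw":0},{"xyz":[0,0,-0.015],"yaw":0},{"xyz":[0,0,0],"yaw":0},{"xyz":[0,0,0],"yaw":0}]'
python3 -c "
from h import *
st();go(.6368,.1111,.0486)"
```

```text
t: 51.77
eef_pos: [0.5744, 0.025, 0.1287]
orientation: [-0.0, 0.734, 0.679, -0.0]
ft_force: [-0.2, -0.6, 0.3]
gripper_width: 0.0412
finger_force: 41.3
t: 52.43
eef_pos: [0.6363, 0.1101, 0.1287]
orientation: [-0.0, 0.734, 0.679, -0.001]
ft_force: [0.2, -0.5, -0.8]
gripper_width: 0.0414
finger_force: 41.3
t: 53.1
eef_pos: [0.6369, 0.111, 0.0792]
orientation: [-0.0, 0.734, 0.679, -0.0]
ft_force: [0.6, -0.1, -0.8]
gripper_width: 0.0415
finger_force: 41.3
t 53.10 tcp [0.6369 0.111  0.0792] close yaw -4.45 F [ 0.6 -0.1 -0.8] w 41.5 ff 41.3 q [0.06 0.24 1.68 0.   1.23 0.14]
total units [-0.0005  0.0003 -0.102 ]
```

```bash
python3 -m creep '[{"xyz":[0,0,-0.02],"yaw":0},{"xyz":[0,0,-0.01],"yaw":0},{"xyz":[0,0,-0.008],"yaw":0},{"xyz":[0,0,-0.006],"yaw":0},{"xyz":[0,0,0],"yaw":0},{"xyz":[0,0,0],"yaw":0},{"xyz":[0,0,0],"yaw":0},{"xyz":[0,0,0],"yaw":0}]'
python3 -m creep '[{"xyz":[0,0,-0.008],"yaw":0},{"xyz":[0,0,-0.008],"yaw":0},{"xyz":[0,0,-0.008],"yaw":0},{"xyz":[0,0,-0.008],"yaw":0},{"xyz":[0,0,-0.008],"yaw":0},{"xyz":[0,0,-0.008],"yaw":0},{"xyz":[0,0,0],"yaw":0},{"xyz":[0,0,0],"yaw":0}]'
python3 -m creep '[{"xyz":[0,0,-0.007],"yaw":0},{"xyz":[0,0,-0.007],"yaw":0},{"xyz":[0,0,-0.005],"yaw":0},{"xyz":[0,0,0],"yaw":0},{"xyz":[0,0,0],"yaw":0},{"xyz":[0,0,0],"yaw":0},{"xyz":[0,0,0],"yaw":0},{"xyz":[0,0,0],"yaw":0}]'
python3 -c "
from h import *
st()"
```

```text
t: 53.77
eef_pos: [0.6372, 0.1109, 0.0666]
orientation: [0.0, 0.734, 0.679, 0.0]
ft_force: [0.9, -0.6, -1.0]
gripper_width: 0.0412
finger_force: 41.3
t: 54.43
eef_pos: [0.6367, 0.1111, 0.0514]
orientation: [-0.0, 0.734, 0.679, -0.0]
ft_force: [0.6, 1.0, -1.0]
gripper_width: 0.0413
finger_force: 41.2
t: 55.1
eef_pos: [0.6374, 0.1111, 0.0491]
orientation: [0.0, 0.734, 0.679, -0.0]
ft_force: [-6.5, 0.3, 11.6]
gripper_width: 0.0413
finger_force: 42.8
t 55.10 tcp [0.6374 0.1111 0.0491] close yaw -4.44 F [-6.5  0.3 11.6] w 41.3 ff 42.8 q [ 0.06  0.27  1.69 -0.    1.18  0.14]
```

```bash
python3 -m creep '[{"xyz":[0,0,0.006],"yaw":0},{"xyz":[0,0,0],"yaw":0},{"xyz":[0,0,0],"yaw":0},{"xyz":[0,0,0.03],"yaw":0},{"xyz":[0,0,0.1],"yaw":0},{"xyz":[0,0,0.12],"yaw":0},{"xyz":[0,0,0.12],"yaw":0},{"xyz":[0,0,0.12],"yaw":0}]' 62 20
python3 -m creep '[{"xyz":[-0.0278,0.0684,0],"yaw":-0.038},{"xyz":[-0.0278,0.0684,0],"yaw":-0.038},{"xyz":[-0.0278,0.0684,0],"yaw":-0.038},{"xyz":[-0.0278,0.0684,0],"yaw":-0.038},{"xyz":[-0.0278,0.0684,0],"yaw":-0.038},{"xyz":[-0.0278,0.0684,0],"yaw":-0.038},{"xyz":[-0.0278,0.0684,0],"yaw":-0.038},{"xyz":[-0.0278,0.0684,0],"yaw":-0.038}]' 50
python3 -m creep '[{"xyz":[0,0,0],"yaw":-0.039},{"xyz":[0,0,0],"yaw":-0.039},{"xyz":[0,0,0],"yaw":-0.039},{"xyz":[0,0,0],"yaw":-0.004},{"xyz":[0,0,0],"yaw":0},{"xyz":[0,0,0],"yaw":0},{"xyz":[0,0,0],"yaw":0},{"xyz":[0,0,0],"yaw":0}]'
python3 - <<'E'
from h import *
st();go(.5708,.2755,.049)
t=eyes.camera("top");s=eyes.camera("side");cv2.imwrite("pics/t12.png",t);cv2.imwrite("pics/s12.png",s)
sheet("pics/z6.png",[((0,0),crop(t,(230,150,460,270),2)),((470,0),crop(s,(270,60,370,180),3)),((0,250),crop(t,(235,165,340,210),4)),((430,370),crop(s,(220,180,320,255),3.5))])
E
```

```text
t: 55.77
eef_pos: [0.6366, 0.1108, 0.1966]
orientation: [-0.0, 0.734, 0.679, -0.0]
ft_force: [0.5, -0.1, -0.5]
gripper_width: 0.0616
finger_force: 0.0
t: 56.43
eef_pos: [0.5698, 0.276, 0.1954]
orientation: [0.0, 0.965, 0.263, 0.0]
ft_force: [0.8, -0.4, -0.6]
gripper_width: 0.0501
finger_force: 0.0
t: 57.1
eef_pos: [0.5703, 0.275, 0.195]
orientation: [-0.0, 0.997, 0.079, -0.0]
ft_force: [-0.0, 0.3, -1.5]
gripper_width: 0.0497
finger_force: 0.0
t 57.10 tcp [0.5703 0.275  0.195 ] close yaw -80.90 F [-0.   0.3 -1.5] w 49.7 ff 0.0 q [0.33 0.1  1.63 0.   1.42 1.74]
total units [ 0.0015  0.0016 -0.4867]
```

View pics/z6.png

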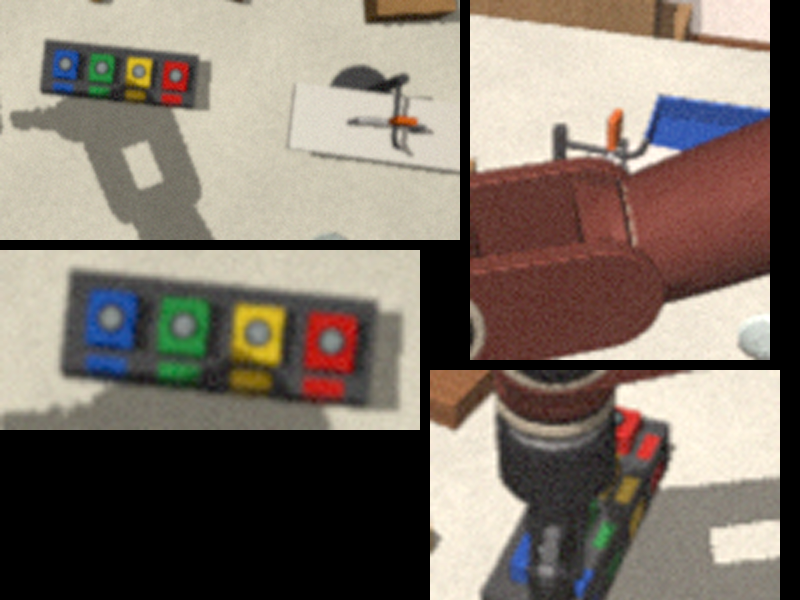

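All four modules sit level in their own sockets (crop (110,318), (184,326), (258,332), (330,342)). The cover still hangs with its tab at (404,121). I'm gripping the fader and moving it to the mark.

```bash
python3 -m creep '[{"xyz":[0.0015,0.0016,-0.08],"yaw":0},{"xyz":[0,0,-0.1],"yaw":0},{"xyz":[0,0,-0.1],"yaw":0},{"xyz":[0,0,-0.09],"yaw":0},{"xyz":[0,0,-0.07],"yaw":0},{"xyz":[0,0,-0.045],"yaw":0},{"xyz":[0,0,0],"yaw":0},{"xyz":[0,0,0],"yaw":0}]'
python3 -m creep '[{"xyz":[0,0,0],"yaw":0},{"xyz":[0,0,0],"yaw":0},{"xyz":[0,0,0],"yaw":0},{"xyz":[0,0,0],"yaw":0},{"xyz":[0,0,0],"yaw":0},{"xyz":[0,0,0],"yaw":0},{"xyz":[0,0,0],"yaw":0},{"xyz":[0,0,0],"yaw":0}]' 0 25
python3 -c "
from h import *
st()"
python3 -m creep '[{"xyz":[-0.002,0.012,0],"yaw":0},{"xyz":[-0.0042,0.0263,0],"yaw":0},{"xyz":[-0.0042,0.0263,0],"yaw":0},{"xyz":[-0.0042,0.0263,0],"yaw":0},{"xyz":[-0.0042,0.0263,0],"yaw":0},{"xyz":[-0.0042,0.0263,0],"yaw":0},{"xyz":[-0.004,0.025,0],"yaw":0},{"xyz":[-0.0022,0.015,0],"yaw":0}]'
python3 -m creep '[{"xyz":[0,0,0],"yaw":0},{"xyz":[0,0,0],"yaw":0},{"xyz":[0,0,0],"yaw":0},{"xyz":[0,0,0],"yaw":0},{"xyz":[0,0,0],"yaw":0},{"xyz":[0,0,0],"yaw":0},{"xyz":[0,0,0],"yaw":0},{"xyz":[0,0,0],"yaw":0}]'
python3 -c "
from h import *
s=st();d=np.array([-.1564,.9877]);print((s['eef_pos'][:2]-[.5629,.325])@d)"
```

```text
t: 57.87
eef_pos: [0.5706, 0.2756, 0.0493]
orientation: [0.0, 0.997, 0.079, -0.0]
ft_force: [0.3, 0.1, 0.7]
gripper_width: 0.0501
finger_force: 0.0
t: 58.53
eef_pos: [0.5723, 0.2761, 0.052]
orientation: [-0.001, 0.997, 0.079, 0.002]
ft_force: [-0.7, 0.1, 6.3]
gripper_width: 0.0195
finger_force: 27.2
t 58.53 tcp [0.5723 0.2761 0.052 ] close yaw -80.97 F [-0.7  0.1  6.3] w 19.5 ff 27.2 q [0.33 0.24 1.72 0.   1.18 1.75]
t: 59.2
eef_pos: [0.5641, 0.3317, 0.052]
orientation: [-0.0, 0.997, 0.079, 0.003]
ft_force: [1.7, -1.0, 4.9]
gripper_width: 0.0195
finger_force: 27.2
t: 59.87
eef_pos: [0.564, 0.332, 0.0519]
orientation: [-0.001, 0.997, 0.079, 0.003]
ft_force: [2.6, 1.5, 5.2]
gripper_width: 0.0196
finger_force: 27.2
t 59.87 tcp [0.564  0.332  0.0519] close yaw -80.96 F [2.6 1.5 5.2] w 19.6 ff 27.2 q [0.42 0.28 1.67 0.   1.18 1.83]
0.006705065195234839
```

```bash
python3 -m creep '[{"xyz":[0,0,0],"yaw":0},{"xyz":[0,0,0],"yaw":0},{"xyz":[0,0,0],"yaw":0},{"xyz":[0,0,0.04],"yaw":0},{"xyz":[0,0,0.1],"yaw":0},{"xyz":[0,0,0.12],"yaw":0},{"xyz":[0,0,0.12],"yaw":0},{"xyz":[0,0,0.12],"yaw":0}]' 50 25
python3 -m creep '[{"xyz":[-0.06,-0.12,0],"yaw":0},{"xyz":[-0.06,-0.12,0],"yaw":0},{"xyz":[-0.06,-0.12,0],"yaw":0},{"xyz":[-0.06,-0.12,0],"yaw":0},{"xyz":[-0.06,-0.12,0],"yaw":0},{"xyz":[-0.06,-0.12,0],"yaw":0},{"xyz":[-0.06,-0.12,0],"yaw":0},{"xyz":[-0.06,-0.12,0],"yaw":0}]'
python3 - <<'E'
from h import *
st()
t=eyes.camera("top");s=eyes.camera("side");cv2.imwrite("pics/t13.png",t);cv2.imwrite("pics/s13.png",s)
print(blobs(t,"yellow",(160,180,230,225))[0],blobs(s,"yellow",(230,275,285,350))[0])
sheet("pics/z7.png",[((0,0),crop(t,(158,180,233,230),5)),((380,0),crop(s,(230,275,285,350),8))])
E
```

```text
t: 60.53
eef_pos: [0.5614, 0.3304, 0.2013]
orientation: [0.0, 0.997, 0.079, -0.0]
ft_force: [0.5, 0.6, -0.1]
gripper_width: 0.0501
finger_force: 0.0
t: 61.2
eef_pos: [0.4165, 0.0415, 0.1998]
orientation: [0.0, 0.997, 0.079, 0.0]
ft_force: [0.4, -0.1, -0.6]
gripper_width: 0.0505
finger_force: 0.0
t 61.20 tcp [0.4165 0.0415 0.1998] close yaw -80.89 F [ 0.4 -0.1 -0.6] w 50.5 ff 0.0 q [-0.08 -0.46  2.1  -0.    1.5   1.33]
[(15, array([190., 196.]))] [(24, array([243.79, 308.5 ]))]
```

View pics/z7.png

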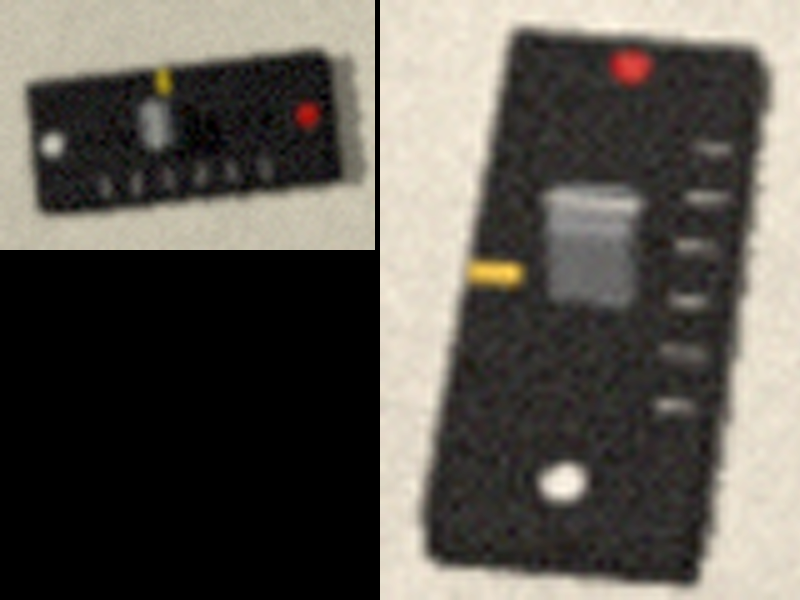

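Run:
```python
from h import *
t=cv2.imread("pics/t13.png");s=cv2.imread("pics/s13.png")
d=np.array([-.1564,.9877]);e=np.array([.9877,.1564])
for n,im,m in(("top",t,(190,196)),("side",s,(243.79,308.5))):
    M=cast(n,m,.032)[:2];g=cv2.cvtColor(im,cv2.COLOR_BGR2GRAY).astype(np.float32)
    ds=np.arange(-.04,.0401,.001);P=[]
    for lat in np.arange(-.009,.0091,.003):
        base=M-e*(.032+lat)
        uv=np.array([proj(n,[*(base+d*q),.07]) for q in ds],np.float32)
        P.append(cv2.remap(g,uv[:,0][None],uv[:,1][None],cv2.INTER_CUBIC)[0])
    p=np.mean(P,0);print(n,"mark",M.round(4));print([(int(round(q*1e3)),int(v)) for q,v in zip(ds,p) if abs(q)<.022])
```

```text
top mark [0.5923 0.3377]
[(-22, 7), (-21, 6), (-20, 6), (-19, 9), (-18, 11), (-17, 14), (-16, 15), (-15, 16), (-14, 18), (-13, 21), (-12, 25), (-11, 31), (-10, 39), (-9, 45), (-8, 52), (-7, 58), (-6, 63), (-5, 68), (-4, 75), (-3, 80), (-2, 84), (-1, 87), (0, 86), (1, 84), (2, 81), (3, 77), (4, 72), (5, 67), (6, 61), (7, 54), (8, 45), (9, 38), (10, 32), (11, 26), (12, 21), (13, 17), (14, 14), (15, 14), (16, 15), (17, 15), (18, 15), (19, 15), (20, 15), (21, 15)]
side mark [0.5929 0.3349]
[(-22, 30), (-21, 29), (-20, 29), (-19, 30), (-18, 30), (-17, 30), (-16, 30), (-15, 29), (-14, 29), (-13, 29), (-12, 28), (-11, 28), (-10, 29), (-9, 37), (-8, 48), (-7, 60), (-6, 71), (-5, 79), (-4, 85), (-3, 94), (-2, 104), (-1, 110), (0, 109), (1, 104), (2, 97), (3, 91), (4, 87), (5, 85), (6, 84), (7, 86), (8, 89), (9, 89), (10, 86), (11, 82), (12, 77), (13, 73), (14, 70), (15, 68), (16, 66), (17, 66), (18, 65), (19, 65), (20, 64), (21, 64)]
```

The white line is within 0.6 mm of the mark in both views. One last overview before handing in.

Run:
```python
from h import *
t=cv2.imread("pics/t13.png");s=cv2.imread("pics/s13.png")
sheet("pics/z8.png",[((0,0),crop(t,(150,110,470,300),2)),((0,390),crop(t,(235,165,340,210),3)),((650,0),crop(s,(270,80,345,200),2)),((330,390),crop(s,(200,170,400,275),2))])
```

```text
(no output)
```

View pics/z8.png

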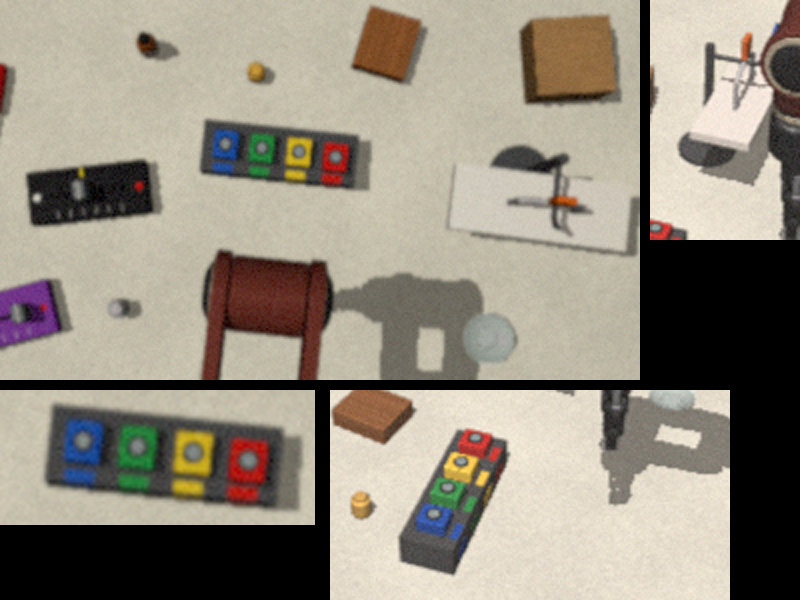

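The overview shows the cover hanging (tab at (565,201)) and all four modules home. Objective a (119,308), objective b (257,72) and the dish (489,338) are still standing, and the fader is at the mark (79,188).

```bash
python3 -c "
from bench import r
print(r.finish_job())"
```

```text
the job is handed in; nothing more can be done
None
```

The job is handed in, done in the order asked: dimmer slid off, cover hung on the hook, red, yellow, green and blue modules pressed home in their own sockets, then the fader set within about 0.6 mm of the yellow mark; the objectives and dish were left alone. It took about 61 s of the 210 s allowed, and no verdict was returned.

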